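Rake the filter stones even on the drying tray

TASK

First clear the drying tray: take the lidded tins off its bed and stand them upright on the flat sheet of cardboard lying beside the end of the tray. Then lift the little rake up and off its forked stand and with it, never with the fingers, rake the heaped stones into an even layer: none lying on another, all on the bed, and at least one stone in each of the five marked strips. Finally hang the rake back on its stand, and leave the small jar, the small bottle and the spatula on the robot's side of the tray where they are.

Things in the scene. Friction and masses are not known exactly. Their poses are not given: they have to be found in the camera images.
- tray_bed (a point): centre of the top face of the bed of the fixed metal drying tray; the bed lies 6 mm above the bench. x across the tray, y along it, z up. The bed is 160 mm in x by 400 mm in y; its walls are 6 mm thick and stand 20 mm above the bed. Four black lines painted across it at y = -120, -40, 40 and 120 mm part it into five strips, each 80 mm long in y and 160 mm wide.
- stone1_c (a point): centre (half-way up) of a rounded grey or off-white stone, round from above: 50 mm across at its widest (13 mm above its foot), 28 mm high, flat foot 34 mm across, flat top 30 mm across, 80 g; z up along its own axis. Always present; starts standing on the bed near the tray's middle, in a heap of two rows of two with some 10 to 40 mm between them.
- stone2_c (a point): centre (half-way up) of a rounded grey or off-white stone, round from above: 50 mm across at its widest (13 mm above its foot), 28 mm high, flat foot 34 mm across, flat top 30 mm across, 80 g; z up along its own axis. Always present; starts standing on the bed near the tray's middle, in a heap of two rows of two with some 10 to 40 mm between them.
- stone3_c (a point): centre (half-way up) of a rounded grey or off-white stone, round from above: 50 mm across at its widest (13 mm above its foot), 28 mm high, flat foot 34 mm across, flat top 30 mm across, 80 g; z up along its own axis. Always present; starts standing on the bed near the tray's middle, in a heap of two rows of two with some 10 to 40 mm between them.
- stone4_c (a point): centre (half-way up) of a rounded grey or off-white stone, round from above: 50 mm across at its widest (13 mm above its foot), 28 mm high, flat foot 34 mm across, flat top 30 mm across, 80 g; z up along its own axis. Always present; starts standing on the bed near the tray's middle, in a heap of two rows of two with some 10 to 40 mm between them.
- stone5_c (a point): centre (half-way up) of a rounded grey or off-white stone, round from above: 50 mm across at its widest (13 mm above its foot), 28 mm high, flat foot 34 mm across, flat top 30 mm across, 80 g; z up along its own axis. May be absent; starts lying on top of one of the four lower stones.
- stone6_c (a point): centre (half-way up) of a rounded grey or off-white stone, round from above: 50 mm across at its widest (13 mm above its foot), 28 mm high, flat foot 34 mm across, flat top 30 mm across, 80 g; z up along its own axis. May be absent; starts lying on top of one of the four lower stones.
- stone7_c (a point): centre (half-way up) of a rounded grey or off-white stone, round from above: 50 mm across at its widest (13 mm above its foot), 28 mm high, flat foot 34 mm across, flat top 30 mm across, 80 g; z up along its own axis. May be absent; starts lying on top of one of the four lower stones.
- stone8_c (a point): centre (half-way up) of a rounded grey or off-white stone, round from above: 50 mm across at its widest (13 mm above its foot), 28 mm high, flat foot 34 mm across, flat top 30 mm across, 80 g; z up along its own axis. May be absent; starts lying on top of one of the four lower stones.
- tinA_c (a point): centre (half-way up, 30 mm above its foot) of a plain steel tin with its lid on, 56 mm across, 60 mm high, 110 g; z up along its axis. May be absent; starts standing on the bed near an end of the tray.
- tinB_c (a point): centre (half-way up, 30 mm above its foot) of a plain steel tin with its lid on, 56 mm across, 60 mm high, 110 g; z up along its axis. May be absent; starts standing on the bed near an end of the tray.
- tinC_c (a point): centre (half-way up, 30 mm above its foot) of a plain steel tin with its lid on, 56 mm across, 60 mm high, 110 g; z up along its axis. May be absent; starts standing on the bed near an end of the tray.
- tinD_c (a point): centre (half-way up, 30 mm above its foot) of a plain steel tin with its lid on, 56 mm across, 60 mm high, 110 g; z up along its axis. May be absent; starts standing on the bed near an end of the tray.
- card_top (a point): centre of the top face of a sheet of brown cardboard fixed flat on the bench at one side of the tray, 240 mm in its x, 160 mm in its y, 4 mm thick (the thick stack of board at the back corner is not it); z up.
- stand_hang (a point): hanging place of the fixed rake stand: midway between its two level prongs, at their top faces, 140 mm above the bench; z up. Prongs run along x, 8 mm wide, 32 mm clear between them (y); at x = -22 mm they end in upturned tips 6 mm thick, 14 mm above the top faces. Open end, where the rake comes off: -x. A plate carrying the prongs, no higher than they, at x = +75 mm.
- rake_bar (a point): centre of the underside of the rake's crossbar. Rake upright, z up its 20 mm square wooden handle, whose faces look along x and y and which reaches 85 mm above this point (77 mm free above the bar: grip there). Steel crossbar 64 mm in y, 20 mm in x, 8 mm thick. Starts hanging on the stand, handle between the prongs, bar resting on their top faces, its x along the stand's x; same either way round.
- rake_tip (a point): centre of the rake's edge at the tips of its teeth, 100 mm straight below the crossbar's underside. Four steel teeth 5 mm thick in x stand over 60 mm in y, 44 mm long, under a head 60 mm in y, 12 mm in x, 14 mm high. It rakes along its x, either way. The whole rake weighs about 160 g.
- jar1: small amber glass jar with a black lid, 56 mm across, 80 mm high, standing between the robot and the tray; bystander; its origin is at its foot.
- jar2: small white plastic bottle, 48 mm across, 100 mm high, standing between the robot and the tray; bystander; its origin is at its foot.
- spat: spatula 180 mm long lying on the bench on the robot's side of the tray; bystander.

How it is judged:
On the way, in this order (a step that is already met when the one before it is completed fails the run):
1. every tin stands upright on the cardboard (x of tinA_c in the frame of card_top between -0.12 and 0.12 m and y of tinA_c in the frame of card_top between -0.08 and 0.08 m and z of each of tinA_c, tinB_c, tinC_c, tinD_c in the frame of card_top below 0.036 m and angle between each of tinA_c, tinB_c, tinC_c, tinD_c's own z axis and vertical below 0.2 rad and x of tinB_c in the frame of card_top between -0.12 and 0.12 m and y of tinB_c in the frame of card_top between -0.08 and 0.08 m and x of tinC_c in the frame of card_top between -0.12 and 0.12 m and y of tinC_c in the frame of card_top between -0.08 and 0.08 m and x of tinD_c in the frame of card_top between -0.12 and 0.12 m and y of tinD_c in the frame of card_top between -0.08 and 0.08 m), for 0.2 s.
2. the rake is lifted off its stand (distance between rake_bar and stand_hang above 0.05 m), for 0.2 s.
3. with the rake off its stand, the stones lie in one layer on the bed with at least one in each strip (distance between rake_bar and stand_hang above 0.05 m and z of each of stone1_c, stone2_c, stone3_c, stone4_c, stone5_c, stone6_c, stone7_c, stone8_c in the frame of tray_bed below 0.031 m and x of stone1_c in the frame of tray_bed between -0.08 and 0.08 m and y of stone1_c in the frame of tray_bed between -0.2 and 0.2 m and x of stone2_c in the frame of tray_bed between -0.08 and 0.08 m and y of stone2_c in the frame of tray_bed between -0.2 and 0.2 m and x of stone3_c in the frame of tray_bed between -0.08 and 0.08 m and y of stone3_c in the frame of tray_bed between -0.2 and 0.2 m and x of stone4_c in the frame of tray_bed between -0.08 and 0.08 m and y of stone4_c in the frame of tray_bed between -0.2 and 0.2 m and x of stone5_c in the frame of tray_bed between -0.08 and 0.08 m and y of stone5_c in the frame of tray_bed between -0.2 and 0.2 m and x of stone6_c in the frame of tray_bed between -0.08 and 0.08 m and y of stone6_c in the frame of tray_bed between -0.2 and 0.2 m and x of stone7_c in the frame of tray_bed between -0.08 and 0.08 m and y of stone7_c in the frame of tray_bed between -0.2 and 0.2 m and x of stone8_c in the frame of tray_bed between -0.08 and 0.08 m and y of stone8_c in the frame of tray_bed between -0.2 and 0.2 m and (y of stone1_c in the frame of tray_bed between -0.2 and -0.12 m or y of stone2_c in the frame of tray_bed between -0.2 and -0.12 m or y of stone3_c in the frame of tray_bed between -0.2 and -0.12 m or y of stone4_c in the frame of tray_bed between -0.2 and -0.12 m or y of stone5_c in the frame of tray_bed between -0.2 and -0.12 m or y of stone6_c in the frame of tray_bed between -0.2 and -0.12 m or y of stone7_c in the frame of tray_bed between -0.2 and -0.12 m or y of stone8_c in the frame of tray_bed between -0.2 and -0.12 m) and (y of stone1_c in the frame of tray_bed between -0.12 and -0.04 m or y of stone2_c in the frame of tray_bed between -0.12 and -0.04 m or y of stone3_c in the frame of tray_bed between -0.12 and -0.04 m or y of stone4_c in the frame of tray_bed between -0.12 and -0.04 m or y of stone5_c in the frame of tray_bed between -0.12 and -0.04 m or y of stone6_c in the frame of tray_bed between -0.12 and -0.04 m or y of stone7_c in the frame of tray_bed between -0.12 and -0.04 m or y of stone8_c in the frame of tray_bed between -0.12 and -0.04 m) and (y of stone1_c in the frame of tray_bed between -0.04 and 0.04 m or y of stone2_c in the frame of tray_bed between -0.04 and 0.04 m or y of stone3_c in the frame of tray_bed between -0.04 and 0.04 m or y of stone4_c in the frame of tray_bed between -0.04 and 0.04 m or y of stone5_c in the frame of tray_bed between -0.04 and 0.04 m or y of stone6_c in the frame of tray_bed between -0.04 and 0.04 m or y of stone7_c in the frame of tray_bed between -0.04 and 0.04 m or y of stone8_c in the frame of tray_bed between -0.04 and 0.04 m) and (y of stone1_c in the frame of tray_bed between 0.04 and 0.12 m or y of stone2_c in the frame of tray_bed between 0.04 and 0.12 m or y of stone3_c in the frame of tray_bed between 0.04 and 0.12 m or y of stone4_c in the frame of tray_bed between 0.04 and 0.12 m or y of stone5_c in the frame of tray_bed between 0.04 and 0.12 m or y of stone6_c in the frame of tray_bed between 0.04 and 0.12 m or y of stone7_c in the frame of tray_bed between 0.04 and 0.12 m or y of stone8_c in the frame of tray_bed between 0.04 and 0.12 m) and (y of stone1_c in the frame of tray_bed between 0.12 and 0.2 m or y of stone2_c in the frame of tray_bed between 0.12 and 0.2 m or y of stone3_c in the frame of tray_bed between 0.12 and 0.2 m or y of stone4_c in the frame of tray_bed between 0.12 and 0.2 m or y of stone5_c in the frame of tray_bed between 0.12 and 0.2 m or y of stone6_c in the frame of tray_bed between 0.12 and 0.2 m or y of stone7_c in the frame of tray_bed between 0.12 and 0.2 m or y of stone8_c in the frame of tray_bed between 0.12 and 0.2 m)), for 0.3 s.
At the end, for the whole second after the job is handed in: tins upright (0.2 rad), centres over the cardboard; every stone on the bed, centre under 31 mm above it (none on another); each of the five strips has at least one stone's centre; rake hung still, crossbar underside within 16 mm of the hanging place, upright within 0.15 rad (all of step 1 and z of each of stone1_c, stone2_c, stone3_c, stone4_c, stone5_c, stone6_c, stone7_c, stone8_c in the frame of tray_bed below 0.031 m and x of stone1_c in the frame of tray_bed between -0.08 and 0.08 m and y of stone1_c in the frame of tray_bed between -0.2 and 0.2 m and x of stone2_c in the frame of tray_bed between -0.08 and 0.08 m and y of stone2_c in the frame of tray_bed between -0.2 and 0.2 m and x of stone3_c in the frame of tray_bed between -0.08 and 0.08 m and y of stone3_c in the frame of tray_bed between -0.2 and 0.2 m and x of stone4_c in the frame of tray_bed between -0.08 and 0.08 m and y of stone4_c in the frame of tray_bed between -0.2 and 0.2 m and x of stone5_c in the frame of tray_bed between -0.08 and 0.08 m and y of stone5_c in the frame of tray_bed between -0.2 and 0.2 m and x of stone6_c in the frame of tray_bed between -0.08 and 0.08 m and y of stone6_c in the frame of tray_bed between -0.2 and 0.2 m and x of stone7_c in the frame of tray_bed between -0.08 and 0.08 m and y of stone7_c in the frame of tray_bed between -0.2 and 0.2 m and x of stone8_c in the frame of tray_bed between -0.08 and 0.08 m and y of stone8_c in the frame of tray_bed between -0.2 and 0.2 m and (y of stone1_c in the frame of tray_bed between -0.2 and -0.12 m or y of stone2_c in the frame of tray_bed between -0.2 and -0.12 m or y of stone3_c in the frame of tray_bed between -0.2 and -0.12 m or y of stone4_c in the frame of tray_bed between -0.2 and -0.12 m or y of stone5_c in the frame of tray_bed between -0.2 and -0.12 m or y of stone6_c in the frame of tray_bed between -0.2 and -0.12 m or y of stone7_c in the frame of tray_bed between -0.2 and -0.12 m or y of stone8_c in the frame of tray_bed between -0.2 and -0.12 m) and (y of stone1_c in the frame of tray_bed between -0.12 and -0.04 m or y of stone2_c in the frame of tray_bed between -0.12 and -0.04 m or y of stone3_c in the frame of tray_bed between -0.12 and -0.04 m or y of stone4_c in the frame of tray_bed between -0.12 and -0.04 m or y of stone5_c in the frame of tray_bed between -0.12 and -0.04 m or y of stone6_c in the frame of tray_bed between -0.12 and -0.04 m or y of stone7_c in the frame of tray_bed between -0.12 and -0.04 m or y of stone8_c in the frame of tray_bed between -0.12 and -0.04 m) and (y of stone1_c in the frame of tray_bed between -0.04 and 0.04 m or y of stone2_c in the frame of tray_bed between -0.04 and 0.04 m or y of stone3_c in the frame of tray_bed between -0.04 and 0.04 m or y of stone4_c in the frame of tray_bed between -0.04 and 0.04 m or y of stone5_c in the frame of tray_bed between -0.04 and 0.04 m or y of stone6_c in the frame of tray_bed between -0.04 and 0.04 m or y of stone7_c in the frame of tray_bed between -0.04 and 0.04 m or y of stone8_c in the frame of tray_bed between -0.04 and 0.04 m) and (y of stone1_c in the frame of tray_bed between 0.04 and 0.12 m or y of stone2_c in the frame of tray_bed between 0.04 and 0.12 m or y of stone3_c in the frame of tray_bed between 0.04 and 0.12 m or y of stone4_c in the frame of tray_bed between 0.04 and 0.12 m or y of stone5_c in the frame of tray_bed between 0.04 and 0.12 m or y of stone6_c in the frame of tray_bed between 0.04 and 0.12 m or y of stone7_c in the frame of tray_bed between 0.04 and 0.12 m or y of stone8_c in the frame of tray_bed between 0.04 and 0.12 m) and (y of stone1_c in the frame of tray_bed between 0.12 and 0.2 m or y of stone2_c in the frame of tray_bed between 0.12 and 0.2 m or y of stone3_c in the frame of tray_bed between 0.12 and 0.2 m or y of stone4_c in the frame of tray_bed between 0.12 and 0.2 m or y of stone5_c in the frame of tray_bed between 0.12 and 0.2 m or y of stone6_c in the frame of tray_bed between 0.12 and 0.2 m or y of stone7_c in the frame of tray_bed between 0.12 and 0.2 m or y of stone8_c in the frame of tray_bed between 0.12 and 0.2 m) and distance between rake_bar and stand_hang below 0.016 m and angle between rake_bar's own z axis and vertical below 0.15 rad and linear speed of rake below 0.02 m/s); the robot touches nothing.
It fails at once if the fingers press a stone (over 1 N) (contact force between the fingers and stone1 above 1 N or contact force between the fingers and stone2 above 1 N or contact force between the fingers and stone3 above 1 N or contact force between the fingers and stone4 above 1 N or contact force between the fingers and stone5 above 1 N or contact force between the fingers and stone6 above 1 N or contact force between the fingers and stone7 above 1 N or contact force between the fingers and stone8 above 1 N).
It fails at once if the small jar, small bottle or spatula is moved more than 25 mm (distance of any of jar1, jar2, spat from where it was at the start of the episode above 0.025 m).
Of tinA, tinB, tinC, tinD only 3 to 4 are there at a start; the rules pass over those that are not, and their reading is None.
Of stone5, stone6, stone7, stone8 only 2 to 4 are there at a start; the rules pass over those that are not, and their reading is None.
At some moment in a run one of tinA, tinB, tinC, tinD may be knocked a few centimetres aside while the robot is not near it.
It also fails if it takes over 210 s, if anything falls off the work surface, if the arm or the gripper's body presses on something with over 40 N, if the wrist force passes 120 N, or if a joint passes its speed limit or range.

ROBOT

A 7-joint arm with a two-finger parallel gripper is mounted at the origin on the work surface. World frame = base frame: x ahead of the robot, y to its left, z up, the work surface at z = 0. Lengths are in m, angles in rad, forces in N, time in s.
With the tool pointing down it reaches from about 0.425 to 0.875 m from the base axis. Payload 8.4 kg.
Tool frame: the origin (TCP) lies midway between the tips of the shut fingers; the grasp point (between the pads) lies 19 mm behind it; z points along the fingers, y is the direction in which the jaws open and shut (so a half turn about z gives the same grasp; the last joint's range is limited). The gripper opens to 87 mm and grips with 3 to 60 N. Pads are 19 mm wide; open, the fingers measure 117 mm over their backs; the gripper's body (75 mm by 190 mm) begins 51 mm behind the grasp point.
Start: joints at [1.058, 0.333, 0.04, 1.465, -0.013, 1.343, -0.059], TCP at [0.261, -0.595, 0.223] pointing down, gripper open.
Joint ranges: [-2.58, 2.58], [-0.38, 2.09], [-1.3, 1.39], [0.25, 2.4], [-1.5, 4.64], [0.08, 2.09], [-2.65, 2.65]. Speed limits (rad/s): [2.22, 2.22, 2.79, 2.79, 3.14, 3.14, 3.14].

INTERFACE

Orientations are given as a rotation vector (axis times angle).
In Python, from cell import * gives the robot as it stands. The module is installed in compiled form; this text tells all that it offers.
- The arm moves only by the shell command python3 -m pendant 'ROWS'. ROWS is JSON, a list that holds one entry, the list of rows, each a list of 5 numbers: the closure in counts, from 0 (fully open) to 255 (shut), then the shift along the tool's x, y, z in mm, then the turn about the tool's z in rad. In form: [[[jaw, x, y, z, spin], ...]]. A call has 1 to 12 rows; each row shifts and turns the commanded pose from where the row before left it, along the tool's axes as they then stand; what a row does not reach is not made up. A row lasts 1/10 s, in which the tool goes at most 50 mm and 8.59 degrees, less where a joint would pass 70% of its speed; a pose out of reach is approached as far as the arm can. A call is refused whole if a number of a shift passes 50 or a number of a turn 0.15, either way. A call with a gripper value outside its range is refused whole. The fingers move at their own pace and stop on an object; the grip force is fixed at half the most. Time passes only in rows, so rows that do not move let the fingers close. It gives the time, the measured TCP pose, the force and the opening at its end, in the units of the state.
- observe(): the state, without advancing time (a new reading comes with each control period).
- capture(name): name is "side" or "top"; returns (picture, depth): 400x640x3 uint8, red, green, blue; 400x640 float32, m along the optical axis (not along the pixel's ray), 0 where there is no reading.
- calibration(name): a dict with "fx", "fy", "cx", "cy" (pixels), "dist_coeffs" ([k1, k2, p1, p2, k3] as OpenCV has them; the pictures are not rectified), "T" (4x4, takes a point from camera to world coordinates). Camera axes: x right, y down, z forward; pixel columns grow to the right and rows downward; lengths in m; the calibration is good to about 2 mm. A picture is of the moment at which its call begins. calibration takes no time and is no camera call.
- hand_in(): hands the job in, once; it reports no verdict.
The state is a dict: "time_s": time; "joints": joint angles; "joint_velocities": joint speeds; "joint_efforts": joint torques, N m; "tool_pos": TCP position; "ee_rot": TCP orientation; "contact_force": force on the tool from outside, world axes, zero at the start; "torque": the same for the moment, N m; "finger_gap": opening from 0.0 (shut) to 1.0 (fully open).
Only numpy, scipy, OpenCV 4.12 (cv2) and the standard library are available. Lean on these libraries where they do the work, as an engineer would, in place of code of your own. Each camera call takes 0.05 s, during which the arm holds its last target.

## Working session

There is one attempt and no reset: what is moved stays moved. The work goes in short steps, Python scripts to look and compute and a shell command to move; the robot and the scene stay as the last step left them, time stands still between calls to the robot, and variables do not carry over. Pictures are saved under pics/ and viewed, and the job is handed in when it is done.

```bash
mkdir -p pics; ls; cat > look.py <<'E'
from cell import *
import cv2,numpy as np,sys
def shot(name,fn):
    p,d=capture(name)
    np.savez('last_%s.npz'%name,p=p,d=d)
    cv2.imwrite('pics/'+fn,cv2.cvtColor(p,cv2.COLOR_RGB2BGR))
    return p,d
def cloud(name,d):
    c=calibration(name);K=np.array([[c['fx'],0,c['cx']],[0,c['fy'],c['cy']],[0,0,1.]])
    h,w=d.shape
    u,v=np.meshgrid(np.arange(w),np.arange(h))
    n=cv2.undistortPoints(np.stack([u,v],-1).reshape(-1,1,2).astype(np.float64),K,np.array(c['dist_coeffs'],float)).reshape(h,w,2)
    P=np.concatenate([n,np.ones((h,w,1))],-1)*d[...,None]
    T=np.array(c['T']);return P@T[:3,:3].T+T[:3,3]
E
python3 - <<'E'
from look import *
s=observe();print({k:np.round(v,3) for k,v in s.items()})
for n in('top','side'):
    shot(n,n+'0.png');c=calibration(n);print(n,{k:np.round(v,3).tolist() for k,v in c.items()})
E
```

```text
pics
{'time_s': np.float64(0.0), 'joints': array([ 1.058,  0.334,  0.04 ,  1.466, -0.013,  1.343, -0.059]), 'joint_velocities': array([ 0.   ,  0.001,  0.   ,  0.001,  0.   , -0.   ,  0.001]), 'joint_efforts': array([ 0.0000e+00, -6.5635e+01,  1.3360e+00, -4.0380e+01, -6.0000e-02,
        4.5000e-02,  0.0000e+00]), 'tool_pos': array([ 0.261, -0.595,  0.222]), 'ee_rot': array([-3.073e+00, -6.450e-01,  1.000e-03]), 'contact_force': array([-0.016,  0.545, -0.169]), 'torque': array([ 0.005, -0.003, -0.043]), 'finger_gap': np.float64(1.002)}
top {'fx': 467.256, 'fy': 467.256, 'cx': 323.223, 'cy': 195.469, 'dist_coeffs': [-0.097, 0.0, 0.0, 0.0, 0.0], 'T': [[-0.12, -0.968, 0.221, 0.266], [-0.993, 0.118, -0.022, 0.009], [-0.004, -0.222, -0.975, 1.167], [0.0, 0.0, 0.0, 1.0]]}
side {'fx': 365.751, 'fy': 365.751, 'cx': 322.874, 'cy': 198.277, 'dist_coeffs': [0.007, 0.0, 0.0, 0.0, 0.0], 'T': [[-0.957, -0.149, 0.25, 0.245], [-0.291, 0.541, -0.789, 0.778], [-0.018, -0.828, -0.561, 0.67], [0.0, 0.0, 0.0, 1.0]]}
```

View pics/top0.png

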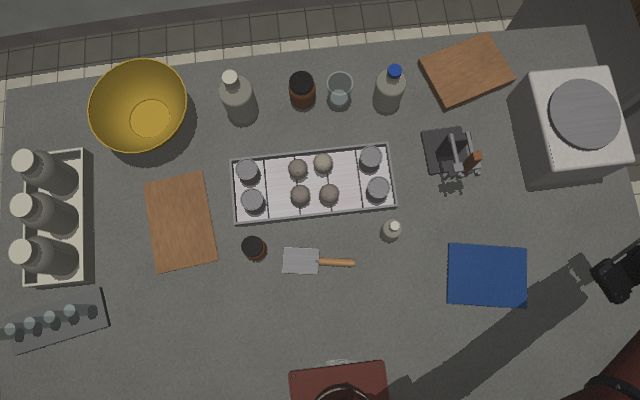

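View pics/side0.png

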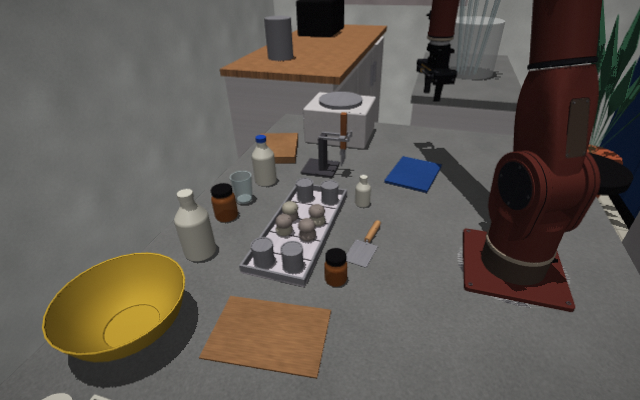

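The top view shows four tins at (248,170), (253,201), (371,157) and (378,187). The heap is around (312,180), the card around (180,220), the stand around (455,150) with the rake handle near (475,158), the jar at (254,247), the bottle at (391,230) and the spatula around (318,261). Next I'll measure from both depth views.

```bash
python3 - <<'E'
from look import *
z=np.load('last_top.npz');d=z['d'];p=z['p'];X=cloud('top',d)
z2=np.load('last_side.npz');X2=cloud('side',z2['d'])
# heights: overlay map
def at(u,v): return np.round(X[v,u],3)
print('bench',at(220,300),at(420,110))
for nm,u,v in [('corner',232,160),('stone',298,168),('s',323,162),('s',300,195),('s',329,195),('tin',248,168),('tin',253,199),('tin',371,155),('tin',378,185),('card',180,220),('bedmid',280,180),('bed',345,180),('handle',475,158)]: print(nm,u,v,at(u,v))
# orthographic grid maps from both views
def ortho(X,P,res=0.001,x0=.4,x1=.8,y0=-.42,y1=.45):
    H=np.full((int((x1-x0)/res),int((y1-y0)/res)),np.nan);C=np.zeros(H.shape+(3,),np.uint8)
    m=np.isfinite(X[...,2]);A=X[m];B=P[m];o=np.argsort(A[:,2]);A=A[o];B=B[o]
    i=((x1-A[:,0])/res).astype(int);j=((y1-A[:,1])/res).astype(int)
    k=(i>=0)&(j>=0)&(i<H.shape[0])&(j<H.shape[1])
    H[i[k],j[k]]=A[k,2];C[i[k],j[k]]=B[k];return H,C
# card by colour
hsv=cv2.cvtColor(p,cv2.COLOR_RGB2HSV)
m=np.zeros(d.shape,bool);m[160:280,135:225]=1
m&=(hsv[...,1]>90)&(d>0)
cnt=max(cv2.findContours(m.astype(np.uint8),0,2)[0],key=cv2.contourArea)
mm=np.zeros(d.shape,np.uint8);cv2.drawContours(mm,[cnt],-1,1,-1)
A=X[(mm>0)];r=cv2.minAreaRect((A[:,:2]*1000).astype(np.float32));print('card',r,np.median(A[:,2]))
c1=cv2.resize(p[130:230,215:415],None,fx=4,fy=4,interpolation=cv2.INTER_CUBIC);cv2.imwrite('pics/tc.png',c1[...,::-1])
c1=cv2.resize(z2['p'][160:290,230:370],None,fx=4,fy=4,interpolation=cv2.INTER_CUBIC);cv2.imwrite('pics/sc.png',c1[...,::-1])
c1=cv2.resize(p[110:210,410:500],None,fx=6,fy=6,interpolation=cv2.INTER_CUBIC);cv2.imwrite('pics/st.png',c1[...,::-1])
# tins: points at z .05-.08
for name,XX in(('top',X),('side',X2)):
  for nm,lo,hi in(('z40-52',.044,.056),('z58-75',.058,.075)):
    M=(XX[...,2]>lo)&(XX[...,2]<hi)&(XX[...,0]>.45)&(XX[...,0]<.75)&(abs(XX[...,1])<.25)
    n,l,st,ce=cv2.connectedComponentsWithStats(M.astype(np.uint8))
    for i in range(1,n):
      if st[i,4]>15:
        B=XX[l==i];print(name,nm,np.round(ce[i]),st[i,4],np.round(B.mean(0),4),np.round(B.max(0)-B.min(0),3),'ctr',np.round((B.max(0)+B.min(0))/2,4))
E
```

```text
bench [ 0.299  0.266 -0.   ] [ 0.733 -0.305 -0.001]
corner 232 160 [0.645 0.203 0.027]
stone 298 168 [0.593 0.036 0.063]
s 323 162 [ 0.601 -0.027  0.06 ]
s 300 195 [0.525 0.039 0.058]
s 329 195 [ 0.516 -0.031  0.063]
tin 248 168 [0.608 0.159 0.063]
tin 253 199 [0.527 0.153 0.067]
tin 371 155 [ 0.603 -0.146  0.065]
tin 378 185 [ 0.526 -0.153  0.063]
card 180 220 [0.51  0.352 0.003]
bedmid 280 180 [0.583 0.087 0.005]
bed 345 180 [ 0.562 -0.078  0.009]
handle 475 158 [ 0.522 -0.344  0.223]
card ((405.1767272949219, 275.11737060546875), (544.7696533203125, 255.6367950439453), 37.22836685180664) 0.004182472460853681
top z40-52 [384. 104.] 25 [ 0.7415 -0.203   0.0494] [0.013 0.029 0.012] ctr [ 0.7421 -0.205   0.0499]
top z40-52 [324. 166.] 68 [ 0.5929 -0.0269  0.0517] [0.033 0.048 0.012] ctr [ 0.5973 -0.026   0.0502]
top z40-52 [298. 172.] 60 [0.5846 0.0382 0.0511] [0.031 0.048 0.011] ctr [0.5893 0.0377 0.0502]
top z40-52 [329. 196.] 71 [ 0.5152 -0.032   0.052 ] [0.047 0.048 0.01 ] ctr [ 0.5238 -0.033   0.0511]
top z40-52 [301. 200.] 52 [0.5151 0.038  0.0518] [0.023 0.047 0.01 ] ctr [0.518
[... 2028 characters left out ...]

side z58-75 [329. 185.] 165 [ 0.5195 -0.1505  0.0632] [0.054 0.058 0.01 ] ctr [ 0.52   -0.1516  0.0629]
side z58-75 [289. 204.] 67 [ 0.604  -0.0234  0.0604] [0.034 0.033 0.005] ctr [ 0.6033 -0.0248  0.0605]
side z58-75 [316. 207.] 73 [ 0.5226 -0.0292  0.0608] [0.036 0.031 0.005] ctr [ 0.523  -0.0298  0.061 ]
side z58-75 [283. 218.] 83 [0.596  0.0407 0.0603] [0.036 0.036 0.005] ctr [0.5954 0.0407 0.0607]
side z58-75 [306. 222.] 87 [0.5289 0.0416 0.0605] [0.035 0.035 0.006] ctr [0.529  0.0407 0.0609]
side z58-75 [261. 245.] 310 [0.604  0.165  0.0636] [0.056 0.055 0.01 ] ctr [0.6056 0.1635 0.063 ]
side z58-75 [291. 249.] 317 [0.5272 0.1584 0.0637] [0.056 0.058 0.009] ctr [0.5275 0.1574 0.0628]
```

View pics/tc.png

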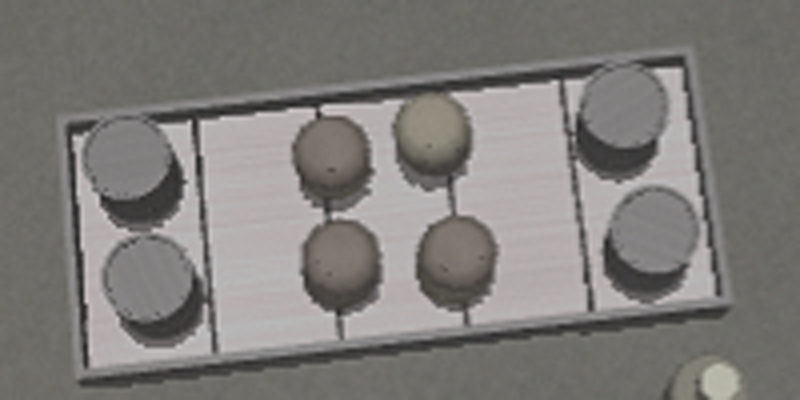

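View pics/sc.png

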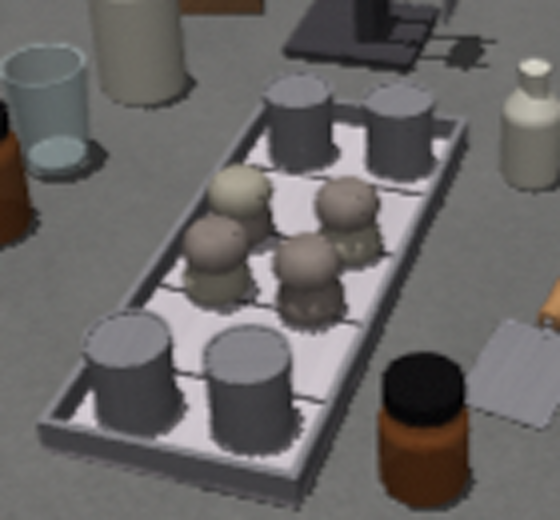

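View pics/st.png

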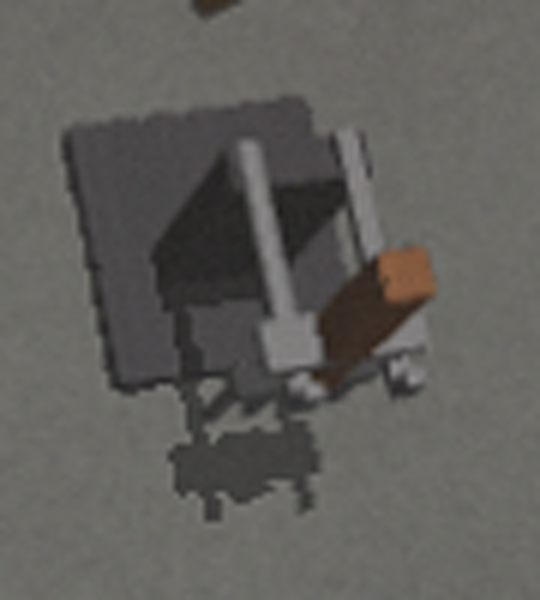

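All eight stones are there: four two-high stacks, with top stones about 0.062 m up. All four tins are there too, with tops at 0.066 m in both views. Next I'll fit the tray, card and stand frames.

```bash
python3 - <<'E'
from look import *
z=np.load('last_top.npz');d=z['d'];p=z['p'];X=cloud('top',d)
z2=np.load('last_side.npz');p2=z2['p'];X2=cloud('side',z2['d'])
def boxfit(A,nm):
    c,s,a=cv2.minAreaRect((A[:,:2]*1000).astype(np.float32));print(nm,np.round(c,1),np.round(s,1),round(a,2),'z',np.round(np.median(A[:,2]),4),len(A))
for n,P,XX in(('top',p,X),('side',p2,X2)):
    hsv=cv2.cvtColor(P,cv2.COLOR_RGB2HSV).astype(int)
    b=(hsv[...,0]<20)&(hsv[...,1]>70)&(XX[...,0]>.35)&(XX[...,0]<.68)&(XX[...,1]>.24)&(XX[...,1]<.47)&(abs(XX[...,2])<.02)
    b=cv2.morphologyEx(b.astype(np.uint8),cv2.MORPH_OPEN,np.ones((3,3)))>0
    boxfit(XX[b],n+' card')
    t=(XX[...,2]>.018)&(XX[...,2]<.034)&(XX[...,0]>.44)&(XX[...,0]<.68)&(abs(XX[...,1])<.24)
    t=cv2.morphologyEx(t.astype(np.uint8),cv2.MORPH_CLOSE,np.ones((3,3)))
    k,l,st,_=cv2.connectedComponentsWithStats(t);i=1+st[1:,4].argmax();boxfit(XX[l==i],n+' tray rim')
    # bed lines / white
    w=(hsv[...,2]>150)&(XX[...,0]>.44)&(XX[...,0]<.68)&(abs(XX[...,1])<.24)&(XX[...,2]<.02); boxfit(XX[w],n+' bedwhite')
    # stand prongs & rake
    s=(XX[...,0]>.45)&(XX[...,0]<.7)&(XX[...,1]<-.27)&(XX[...,1]>-.42)
    for lo,hi in((.03,.08),(.08,.125),(.125,.137),(.137,.145),(.145,.152),(.152,.165),(.165,.21),(.21,.235)):
        q=s&(XX[...,2]>lo)&(XX[...,2]<hi)
        if q.sum()>8: boxfit(XX[q],n+' stand %.3f-%.3f'%(lo,hi)); 
E
```

```text
top card [509.2 354.9] [242.6 161.6] 6.21 z 0.0042 5704
top tray rim [458.1   6.3] [414.1 385. ] 89.68 z 0.0254 1367
top bedwhite [564.6   5.4] [400.  156.8] 89.4 z 0.0059 4957
top stand 0.030-0.080 [ 567.2 -351. ] [60.3 89. ] 88.86 z 0.0542 178
top stand 0.080-0.125 [ 564.6 -350. ] [58.5 94.6] 88.19 z 0.0982 205
top stand 0.125-0.137 [ 557.3 -351.3] [108.   55.9] 1.42 z 0.1343 179
top stand 0.137-0.145 [ 555.7 -350. ] [107.6  64.3] 0.28 z 0.1398 263
top stand 0.145-0.152 [ 519.2 -350.6] [65.  34.2] 88.86 z 0.148 123
top stand 0.152-0.165 [ 520.1 -349.1] [33.7 52.3] 2.22 z 0.1551 47
top stand 0.165-0.210 [ 523.5 -345.3] [25.4 14. ] 44.71 z 0.1884 103
top stand 0.210-0.235 [ 527.6 -349.9] [21.2 20. ] 87.98 z 0.2237 107
side card [507.5 351. ] [240.9 166.3] 6.19 z 0.0037 7609
side tray rim [488.7 317.4] [ 262.5 1007.9] 13.26 z 0.0244 720
side bedwhite [565.8  -3.6] [385.2 152.8] 89.91 z 0.0051 1339
side stand 0.030-0.080 [ 568.2 -347.5] [86.8 61.6] 1.49 z 0.0562 157
side stand 0.080-0.125 [ 561.9 -344.2] [56.  90.7] 84.94 z 0.1014 173
side stand 0.125-0.137 [ 556.5 -346.4] [109.   54.8] 1.69 z 0.1337 112
side stand 0.137-0.145 [ 556.6 -348.5] [ 63.6 107.8] 88.17 z 0.1389 82
side stand 0.145-0.152 [ 519.  -347.6] [33.3 64.5] 0.88 z 0.1474 43
side stand 0.152-0.165 [ 519.3 -351.3] [42.  31.7] 89.44 z 0.1577 26
side stand 0.165-0.210 [ 525.5 -346.4] [20.6 19.5] 14.13 z 0.1887 89
side stand 0.210-0.235 [ 526.4 -346.4] [19.  22.4] 4.94 z 0.2201 36
```

```bash
cat >> look.py <<'E'
from scipy.spatial.transform import Rotation as Ro
def ee():
    s=observe();R=Ro.from_rotvec(s['ee_rot']).as_matrix();return np.array(s['tool_pos']),R,s
def go(tgt=None,yaw=None):
    """tgt world xyz; yaw = desired world angle(deg) of tool y axis (mod 180)"""
    p,R,s=ee()
    y=np.degrees(np.arctan2(R[1,1],R[0,1]))
    print('t %.1f tcp'%s['time_s'],np.round(p,4),'tool-y ang %.1f'%y,'tilt %.2f'%np.degrees(np.arccos(-R[2,2])),'gap %.3f'%s['finger_gap'],'F',np.round(s['contact_force'],1),'j',np.round(s['joints'],2))
    if tgt is not None: print(' shift mm (tool axes now)',np.round(R.T@(np.array(tgt)-p)*1000,1))
    if yaw is not None:
        dl=(yaw-y+90)%180-90; print(' turn about tool z rad',round(-np.radians(dl),3),'or',round(-np.radians(dl-180*np.sign(dl)),3))
E
python3 - <<'E'
from look import *
z=np.load('last_top.npz');d=z['d'];p=z['p'];X=cloud('top',d)
g=cv2.cvtColor(p,cv2.COLOR_RGB2GRAY).astype(int)
# bed lines: dark thin at given pixel in cropped picture (x/4+215,y/4+130)
for a,b in(((197,120),(214,352)),((320,105),(342,340)),((437,96),(467,325)),((563,83),(592,310))):
    pts=[]
    for t in np.linspace(0,1,40):
        u=(a[0]+t*(b[0]-a[0]))/4+215;v=(a[1]+t*(b[1]-a[1]))/4+130;v=int(round(v));us=np.arange(int(round(u))-3,int(round(u))+4)
        r=g[v,us];m=r.max()-r
        if 110<r.max() and r.max()-r.min()>40 and r.min()<130:
            w=np.clip(m-20,0,None);uu=(us*w).sum()/w.sum();x0=X[v,int(uu)]
            if abs(x0[2]-.006)<.006: pts.append(np.array([x0[0],np.interp(uu,us,X[v,us,1])]))
    pts=np.array(pts);k=np.polyfit(pts[:,0]-.565,pts[:,1],1);r=pts[:,1]-np.polyval(k,pts[:,0]-.565);o=abs(r)<.004;k=np.polyfit(pts[o,0]-.565,pts[o,1],1)
    print(len(pts),'y at x=.565: %.4f slope deg %.2f'%(k[1],np.degrees(np.arctan(k[0]))))
go([.605,.163,.1],90)
E
```

```text
38 y at x=.565: 0.1260 slope deg -0.55
8 y at x=.565: 0.0454 slope deg -0.41
10 y at x=.565: -0.0334 slope deg -0.22
39 y at x=.565: -0.1153 slope deg -1.93
t 0.1 tcp [ 0.2612 -0.5948  0.2218] tool-y ang -66.3 tilt 0.08 gap 0.999 F [-0.7 -0.  -0.1] j [ 1.06  0.33  0.04  1.47 -0.01  1.34 -0.06]
 shift mm (tool axes now) [ 619.5 -555.4  122.5]
 turn about tool z rad 0.414 or -2.728
```

```bash
python3 -m pendant '[[[0,0,0,-30,0.138],[0,0,0,-30,0.138],[0,0,0,-30,0.138],[0,0,0,0,0]]]'; python3 - <<'E'
from look import *
go([.605,.163,.2],90)
E
```

```text
time_s: 0.5
tool_pos: [0.2619, -0.5964, 0.317]
ee_rot: [3.136, -0.007, 0.004]
contact_force: [-0.5, -0.3, 1.6]
finger_gap: 0.997
t 0.5 tcp [ 0.2619 -0.5964  0.317 ] tool-y ang -90.3 tilt 0.35 gap 0.997 F [-0.5 -0.3  1.6] j [ 1.01  0.3   0.1   1.32 -0.03  1.52 -0.46]
 shift mm (tool axes now) [ 339.1 -761.6  113.8]
 turn about tool z rad -0.005 or 3.137
```

```bash
python3 -m pendant '[[[0,10,-45,0,0],[0,10,-45,0,0],[0,10,-45,0,0],[0,10,-45,0,0],[0,10,-45,0,0],[0,10,-45,0,0],[0,25,-45,0,0],[0,25,-45,0,0],[0,25,-45,0,0],[0,25,-45,0,0],[0,30,-45,0,0],[0,30,-45,0,0]]]'; python3 -m pendant '[[[0,30,-45,0,0],[0,30,-45,0,0],[0,30,-45,15,0],[0,20,-45,30,0],[0,10,-45,40,0],[0,0,0,30,0],[0,0,0,0,0],[0,0,0,0,0]]]'; python3 - <<'E'
from look import *
go([.605,.163,.11],90)
p,d=shot('top','top1.png');
E
```

```text
time_s: 1.7
tool_pos: [0.4744, -0.0652, 0.312]
ee_rot: [3.141, 0.001, -0.0]
contact_force: [1.0, -1.0, -0.1]
finger_gap: 0.997
time_s: 2.5
tool_pos: [0.5816, 0.1311, 0.2104]
ee_rot: [3.141, -0.001, -0.002]
contact_force: [-0.9, -0.1, 1.0]
finger_gap: 0.998
t 2.5 tcp [0.5816 0.1311 0.2104] tool-y ang -90.0 tilt 0.08 gap 0.998 F [-0.9 -0.1  1. ] j [ 0.22  0.29 -0.62  1.59  0.18  1.32 -2.  ]
 shift mm (tool axes now) [ 23.5 -32.  100.3]
 turn about tool z rad -0.0 or 3.141
```

View pics/top1.png

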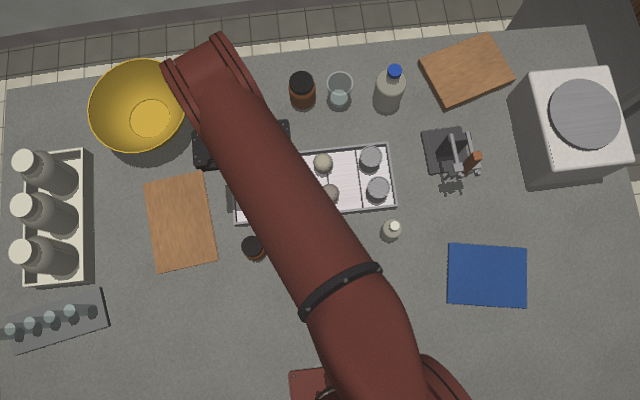

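```bash
python3 -m pendant '[[[0,12,-16,25,0],[0,12,-16,25,0],[0,0,0,25,0],[0,0,0,25,0],[0,0,0,0,0]]]'; python3 - <<'E'
from look import *
go([.605,.163,.038],90)
shot('side','side1.png')
E
```

```text
time_s: 3.05
tool_pos: [0.6052, 0.1622, 0.1091]
ee_rot: [3.14, -0.003, -0.004]
contact_force: [0.3, -0.2, 0.4]
finger_gap: 1.006
t 3.0 tcp [0.6052 0.1622 0.1091] tool-y ang -90.1 tilt 0.16 gap 1.006 F [ 0.3 -0.2  0.4] j [ 0.14  0.44 -0.61  1.63  0.27  1.16 -2.1 ]
 shift mm (tool axes now) [-0.  -0.9 71.1]
 turn about tool z rad -0.002 or 3.14
```

View pics/side1.png

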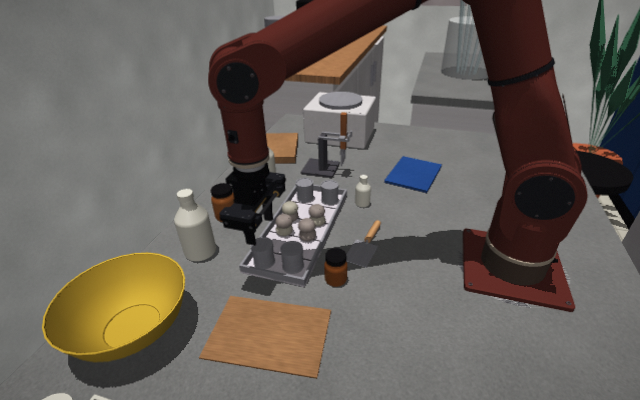

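The gripper is above the far left tin at about (262,252), and the tins stand as before. I'll go down and grip.

```bash
python3 -m pendant '[[[0,0,0,25,0],[0,0,0,25,0],[0,0,0,20,0],[0,0,0,0,0],[160,0,0,0,0],[160,0,0,0,0],[160,0,0,0,0],[160,0,0,0,0],[160,0,0,0,0]]]'; python3 -m pendant '[[[160,0,0,-25,0],[160,0,0,-25,0],[160,0,0,-25,0],[160,0,0,-25,0],[160,0,0,0,0]]]'; python3 - <<'E'
from look import *
c=np.array([.5085,.353]);a=np.radians(6.2);R=np.array([[np.cos(a),-np.sin(a)],[np.sin(a),np.cos(a)]])
for l in((.09,.035),(.03,-.035),(-.03,.035),(-.09,-.035)): print(l,np.round(c+R@np.array(l),4))
go([.594,.398,.13],90)
E
```

```text
time_s: 4.0
tool_pos: [0.6062, 0.1639, 0.041]
ee_rot: [3.141, -0.001, 0.001]
contact_force: [-0.8, -0.6, 6.1]
finger_gap: 0.637
time_s: 4.5
tool_pos: [0.6076, 0.1649, 0.1442]
ee_rot: [-3.14, 0.0, -0.008]
contact_force: [0.3, 0.7, -1.1]
finger_gap: 0.639
(0.09, 0.035) [0.5942 0.3975]
(0.03, -0.035) [0.5421 0.3214]
(-0.03, 0.035) [0.4749 0.3846]
(-0.09, -0.035) [0.4228 0.3085]
t 4.5 tcp [0.6076 0.1649 0.1442] tool-y ang -90.0 tilt 0.31 gap 0.639 F [ 0.3  0.7 -1.1] j [ 0.15  0.41 -0.62  1.59  0.25  1.21 -2.09]
 shift mm (tool axes now) [ -13.7 -233.1   14.5]
 turn about tool z rad -0.0 or 3.141
```

```bash
python3 - <<'E'
from look import *
z=np.load('last_top.npz');
z=np.load('last_side.npz');X=cloud('side',z['d'])
for u,v in((140,268),(187,290),(95,385)):print(np.round(X[v,u],3))
E
python3 -m pendant '[[[160,-2,-40,0,0],[160,-2,-40,0,0],[160,-2,-40,0,0],[160,-2,-40,0,0],[160,-2,-40,0,0],[160,-2,-30,0,0],[160,0,0,20,0],[160,0,0,20,0],[160,0,0,0,0],[160,0,0,0,0]]]'; python3 - <<'E'
from look import *
go([.594,.398,.041],90)
E
```

```text
[0.84  0.317 0.066]
[ 0.746  0.297 -0.001]
[ 0.777  0.547 -0.002]
time_s: 5.5
tool_pos: [0.5936, 0.3936, 0.0998]
ee_rot: [3.141, -0.001, -0.002]
contact_force: [0.0, 0.3, -0.2]
finger_gap: 0.636
t 5.5 tcp [0.5936 0.3936 0.0998] tool-y ang -90.0 tilt 0.09 gap 0.636 F [ 0.   0.3 -0.2] j [-0.23  0.62 -0.62  1.4   0.37  1.24 -2.45]
 shift mm (tool axes now) [ 0.5 -4.5 58.8]
 turn about tool z rad -0.0 or 3.141
```

```bash
python3 -m pendant '[[[160,0,-2,20,0],[160,0,-2,20,0],[160,0,0,10,0],[160,0,0,7,0],[160,0,0,0,0],[160,0,0,0,0]]]'; python3 - <<'E'
from look import *
go([.594,.398,.039],90)
E
```

```text
time_s: 6.1
tool_pos: [0.5944, 0.3982, 0.0445]
ee_rot: [-3.141, 0.001, -0.001]
contact_force: [-0.3, -0.1, -0.4]
finger_gap: 0.637
t 6.1 tcp [0.5944 0.3982 0.0445] tool-y ang -90.0 tilt 0.07 gap 0.637 F [-0.3 -0.1 -0.4] j [-0.24  0.67 -0.6   1.44  0.4   1.15 -2.48]
 shift mm (tool axes now) [-0.4  0.2  5.5]
 turn about tool z rad -0.0 or 3.141
```

```bash
python3 -m pendant '[[[160,0,0,4,0],[160,0,0,0,0],[30,0,0,0,0],[30,0,0,0,0],[30,0,0,0,0],[0,0,0,-25,0],[0,0,0,-30,0],[0,0,0,-30,0],[0,0,30,0,0],[0,-15,45,0,0],[0,-15,45,0,0],[0,-15,45,0,0]]]'; python3 - <<'E'
from look import *
p,d=shot('side','side2.png')
X=cloud('side',d)
M=(X[...,2]>.056)&(X[...,2]<.075)&(X[...,0]>.38)&(X[...,0]<.65)&(X[...,1]>-.2)&(X[...,1]<.45)
n,l,st,ce=cv2.connectedComponentsWithStats(M.astype(np.uint8))
for i in range(1,n):
  if st[i,4]>100:
    B=X[l==i];print(np.round(ce[i]),st[i,4],np.round((B.max(0)+B.min(0))/2,4),np.round(np.ptp(B,axis=0),3))
go([.528,.157,.038],90)
E
```

```text
time_s: 7.3
tool_pos: [0.5482, 0.2315, 0.1244]
ee_rot: [3.142, -0.0, 0.0]
contact_force: [0.5, -0.1, 0.8]
finger_gap: 1.002
[304. 183.] 165 [ 0.5997 -0.1445  0.0614] [0.054 0.056 0.011]
[329. 185.] 171 [ 0.5195 -0.1537  0.0616] [0.054 0.06  0.011]
[362. 188.] 103 [ 0.4173 -0.1655  0.0655] [0.044 0.036 0.019]
[306. 222.] 106 [0.5303 0.0433 0.0596] [0.037 0.039 0.007]
[291. 249.] 332 [0.5278 0.1579 0.0624] [0.056 0.056 0.012]
[335. 265.] 113 [0.4121 0.1764 0.0655] [0.048 0.029 0.019]
[216. 323.] 580 [0.5924 0.399  0.061 ] [0.056 0.055 0.01 ]
t 7.3 tcp [0.5473 0.2225 0.1235] tool-y ang -90.4 tilt 0.39 gap 1.000 F [ 1.7 -4.8 -1.6] j [ 0.07  0.36 -0.66  1.7   0.24  1.16 -2.23]
 shift mm (tool axes now) [-18.7  65.   86. ]
 turn about tool z rad -0.007 or 3.135
```

View pics/side2.png

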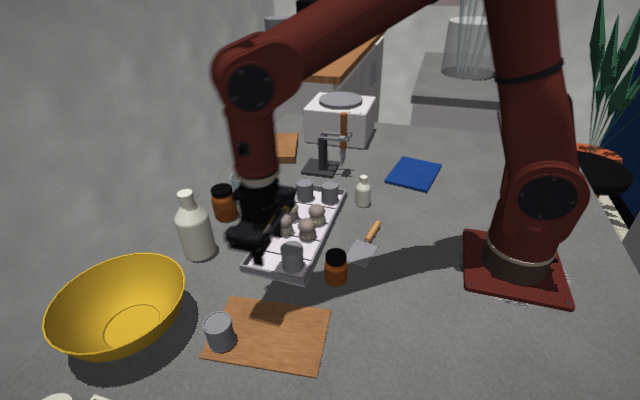

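The first tin stands on the card at pixel (216,330). Next tin.

```bash
python3 -m pendant '[[[0,-10,33,0,0],[0,-9,32,0,0],[0,0,0,0,0],[0,0,0,25,0],[0,0,0,25,0],[0,0,0,25,0],[0,0,0,9,0],[0,0,0,0,0]]]'; python3 - <<'E'
from look import *
go([.528,.1575,.038],90)
E
```

```text
time_s: 8.15
tool_pos: [0.5291, 0.1684, 0.0396]
ee_rot: [3.142, 0.001, -0.003]
contact_force: [0.4, 0.1, 0.1]
finger_gap: 0.998
t 8.2 tcp [0.5291 0.1684 0.0396] tool-y ang -90.0 tilt 0.12 gap 0.998 F [0.4 0.1 0.1] j [ 0.14  0.39 -0.63  1.87  0.27  0.98 -2.17]
 shift mm (tool axes now) [-1.1 10.9  1.6]
 turn about tool z rad 0.0 or -3.141
```

```bash
python3 -m pendant '[[[0,-1,11,0,0],[0,0,0,0,0],[160,0,0,0,0],[160,0,0,0,0],[160,0,0,0,0],[160,0,0,0,0],[160,0,0,-25,0],[160,0,0,-25,0],[160,0,0,-25,0],[160,0,0,-5,0],[160,0,0,0,0]]]'; python3 - <<'E'
from look import *
go([.542,.321,.12],90)
E
```

```text
time_s: 9.25
tool_pos: [0.5292, 0.1572, 0.1208]
ee_rot: [-3.141, 0.0, -0.002]
contact_force: [-0.5, 0.2, -1.4]
finger_gap: 0.633
t 9.2 tcp [0.5292 0.1572 0.1208] tool-y ang -90.0 tilt 0.08 gap 0.633 F [-0.5  0.2 -1.4] j [ 0.2   0.28 -0.66  1.8   0.19  1.12 -2.09]
 shift mm (tool axes now) [  12.7 -163.8    0.9]
 turn about tool z rad -0.0 or 3.141
```

```bash
python3 -m pendant '[[[160,3,-40,0,0],[160,3,-40,0,0],[160,3,-40,0,0],[160,3,-40,0,0],[160,0,-4,20,0],[160,0,0,25,0],[160,0,0,20,0],[160,0,0,10,0],[160,0,0,0,0],[160,0,0,0,0]]]'; python3 - <<'E'
from look import *
go([.542,.321,.039],90)
E
```

```text
time_s: 10.25
tool_pos: [0.5419, 0.3211, 0.0454]
ee_rot: [-3.141, 0.0, -0.003]
contact_force: [2.0, -1.6, 9.5]
finger_gap: 0.635
t 10.2 tcp [0.5419 0.3211 0.0454] tool-y ang -90.0 tilt 0.10 gap 0.635 F [ 2.  -1.6  9.5] j [-0.1   0.52 -0.65  1.68  0.36  1.06 -2.44]
 shift mm (tool axes now) [0.1 0.2 6.4]
 turn about tool z rad -0.0 or 3.141
```

```bash
python3 -m pendant '[[[160,0,0,0,0],[160,0,0,0,0]]]'; python3 - <<'E'
from look import *
p,d=shot('side','side3.png')
cv2.imwrite('pics/side3c.png',cv2.resize(p[270:390,170:350],None,fx=4,fy=4)[...,::-1])
E
```

```text
time_s: 10.45
tool_pos: [0.5419, 0.3211, 0.0454]
ee_rot: [-3.141, 0.0, -0.003]
contact_force: [1.7, -1.0, 8.7]
finger_gap: 0.635
```

View pics/side3c.png

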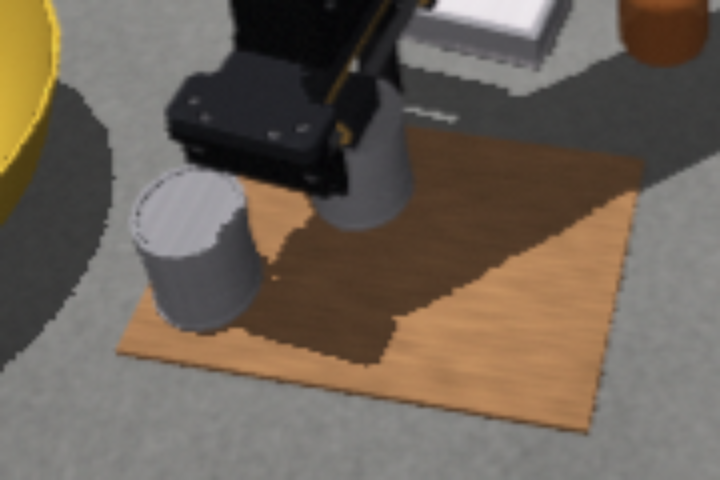

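It is resting on the card with about 9 N of push, so I'll release.

```bash
python3 -m pendant '[[[40,0,0,0,0],[40,0,0,0,0],[40,0,0,0,0],[0,0,0,-25,0],[0,0,0,-30,0],[0,0,0,-35,0],[0,0,0,-35,0],[0,0,40,-10,0],[0,5,45,0,0],[0,5,45,0,0],[0,5,45,0,0],[0,5,45,0,0]]]';  python3 -m pendant '[[[0,5,45,0,0],[0,5,45,0,0],[0,5,45,0,0],[0,5,45,0,0],[0,5,20,0,0],[0,0,0,0,0],[0,0,0,0,0]]]'; python3 - <<'E'
from look import *
go([.600,-.146,.11],90)
p,d=shot('side','side4.png')
X=cloud('side',d)
M=(X[...,2]>.056)&(X[...,2]<.075)&(X[...,0]>.38)&(X[...,0]<.65)&(X[...,1]>-.2)&(X[...,1]<.45)
n,l,st,ce=cv2.connectedComponentsWithStats(M.astype(np.uint8))
for i in range(1,n):
  if st[i,4]>100:
    B=X[l==i];print(np.round(ce[i]),st[i,4],np.round((B.max(0)+B.min(0))/2,4),np.round(np.ptp(B,axis=0),3))
E
```

```text
time_s: 11.7
tool_pos: [0.5604, 0.0991, 0.1799]
ee_rot: [3.141, -0.0, -0.001]
contact_force: [0.0, 0.3, 0.1]
finger_gap: 0.998
time_s: 12.4
tool_pos: [0.5854, -0.0986, 0.1797]
ee_rot: [-3.141, 0.001, 0.002]
contact_force: [-0.6, 0.8, -0.6]
finger_gap: 1.0
t 12.4 tcp [ 0.5854 -0.0986  0.1797] tool-y ang -90.0 tilt 0.08 gap 1.000 F [-0.6  0.8 -0.6] j [ 0.53  0.29 -0.52  1.64  0.15  1.25 -1.6 ]
 shift mm (tool axes now) [14.7 47.4 69.6]
 turn about tool z rad -0.001 or 3.141
[304. 183.] 166 [ 0.6004 -0.1447  0.0617] [0.054 0.056 0.01 ]
[329. 186.] 174 [ 0.5206 -0.1529  0.0616] [0.054 0.059 0.011]
[362. 188.] 108 [ 0.4163 -0.1637  0.0656] [0.046 0.035 0.019]
[283. 218.] 104 [0.5959 0.0416 0.0595] [0.041 0.034 0.007]
[306. 222.] 108 [0.5302 0.041  0.06  ] [0.039 0.036 0.008]
[335. 265.] 112 [0.4116 0.1749 0.0655] [0.047 0.031 0.019]
[257. 300.] 483 [0.5403 0.3223 0.0615] [0.055 0.056 0.011]
[216. 323.] 582 [0.5921 0.3991 0.0615] [0.054 0.055 0.011]
```

View pics/side4.png

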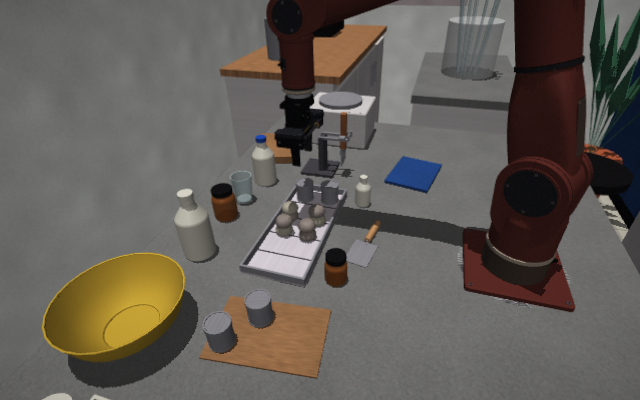

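```bash
python3 -m pendant '[[[0,8,24,15,0],[0,7,23,20,0],[0,0,0,25,0],[0,0,0,25,0],[0,0,0,25,0],[0,0,0,20,0],[0,0,0,10,0],[0,0,0,0,0],[0,0,0,0,0]]]'; python3 - <<'E'
from look import *
go([.600,-.1457,.038],90)
E
```

```text
time_s: 13.35
tool_pos: [0.6014, -0.1452, 0.0413]
ee_rot: [-3.142, -0.001, -0.002]
contact_force: [0.7, 0.3, 0.2]
finger_gap: 1.0
t 13.3 tcp [ 0.6014 -0.1452  0.0413] tool-y ang -90.0 tilt 0.06 gap 1.000 F [0.7 0.3 0.2] j [ 0.54  0.47 -0.47  1.72  0.24  1.02 -1.59]
 shift mm (tool axes now) [-1.4  0.5  3.3]
 turn about tool z rad 0.001 or -3.141
```

```bash
python3 -m pendant '[[[160,0,0,0,0],[160,0,0,0,0],[160,0,0,0,0],[160,0,0,0,0],[160,0,0,-25,0],[160,0,0,-30,0],[160,0,0,-35,0],[160,0,0,-30,0],[160,0,0,-10,0],[160,0,0,0,0]]]'; python3 -m pendant '[[[160,-10,-45,0,0],[160,-10,-45,0,0],[160,-10,-45,0,0],[160,-10,-45,0,0],[160,-10,-45,0,0],[160,-10,-45,0,0],[160,-10,-45,0,0],[160,-10,-45,0,0],[160,-10,-45,0,0],[160,-10,-40,0,0],[160,-10,-40,0,0],[160,0,0,0,0]]]';  python3 - <<'E'
from look import *
go([.475,.385,.1],90)
E
```

```text
time_s: 14.35
tool_pos: [0.6015, -0.1462, 0.1717]
ee_rot: [3.141, -0.001, 0.004]
contact_force: [-0.7, -0.6, -1.3]
finger_gap: 0.633
time_s: 15.55
tool_pos: [0.4864, 0.3452, 0.1686]
ee_rot: [-3.139, -0.013, 0.006]
contact_force: [-1.0, 0.6, -1.1]
finger_gap: 0.63
t 15.6 tcp [0.4864 0.3452 0.1686] tool-y ang -89.5 tilt 0.26 gap 0.630 F [-1.   0.6 -1.1] j [-0.08  0.35 -0.75  1.64  0.25  1.25 -2.44]
 shift mm (tool axes now) [-10.8 -39.8  68.7]
 turn about tool z rad 0.009 or -3.133
```

```bash
python3 -m pendant '[[[160,-11,-20,15,0],[160,0,-20,15,0],[160,0,0,15,-0.12],[160,0,0,15,0],[160,0,0,10,0],[160,0,0,0,0],[160,0,0,0,0]]]';  python3 - <<'E'
from look import *
go([.475,.385,.041],96)
E
```

```text
time_s: 16.25
tool_pos: [0.4802, 0.3786, 0.1004]
ee_rot: [3.136, 0.185, -0.0]
contact_force: [0.6, 0.1, -1.2]
finger_gap: 0.625
t 16.2 tcp [0.4802 0.3786 0.1004] tool-y ang -83.3 tilt 0.01 gap 0.625 F [ 0.6  0.1 -1.2] j [-0.15  0.45 -0.75  1.67  0.33  1.15 -2.44]
 shift mm (tool axes now) [-4.4 -7.  59.4]
 turn about tool z rad 0.013 or -3.129
```

```bash
python3 -m pendant '[[[160,-4,-7,20,0],[160,0,0,20,0],[160,0,0,10,0],[160,0,0,5,0],[160,0,0,0,0],[160,0,0,0,0]]]';  python3 - <<'E'
from look import *
go([.475,.385,.041],96)
E
```

```text
time_s: 16.85
tool_pos: [0.4778, 0.3857, 0.0496]
ee_rot: [-3.136, -0.184, -0.009]
contact_force: [-2.7, -7.7, 23.9]
finger_gap: 0.633
t 16.9 tcp [0.4778 0.3857 0.0496] tool-y ang -83.3 tilt 0.32 gap 0.633 F [-2.7 -7.7 23.9] j [-0.19  0.51 -0.72  1.71  0.38  1.06 -2.49]
 shift mm (tool axes now) [-2.9  0.4  8.5]
 turn about tool z rad 0.013 or -3.129
```

```bash
python3 -m pendant '[[[160,0,0,-4,0],[160,0,0,0,0]]]'; python3 - <<'E'
from look import *
go()
p,d=shot('side','side5.png')
cv2.imwrite('pics/side5c.png',cv2.resize(p[270:390,170:350],None,fx=4,fy=4)[...,::-1])
E
```

```text
time_s: 17.05
tool_pos: [0.476, 0.3858, 0.0509]
ee_rot: [-3.135, -0.186, -0.003]
contact_force: [0.3, 0.1, -1.4]
finger_gap: 0.63
t 17.1 tcp [0.476  0.3858 0.0509] tool-y ang -83.2 tilt 0.13 gap 0.630 F [ 0.3  0.1 -1.4] j [-0.18  0.51 -0.73  1.71  0.38  1.06 -2.49]
```

View pics/side5c.png

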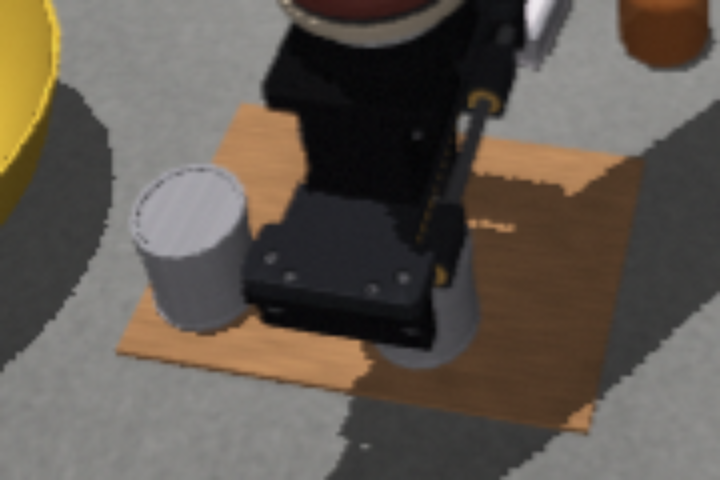

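```bash
python3 -m pendant '[[[160,0,0,1,0],[160,0,0,0,0],[40,0,0,0,0],[40,0,0,0,0],[40,0,0,0,0],[0,0,0,-25,0],[0,0,0,-30,0],[0,0,0,-35,0],[0,0,0,-40,0],[0,0,30,-10,0.12],[0,5,45,0,0],[0,5,45,0,0]]]';  python3 -m pendant '[[[0,5,45,0,0],[0,5,45,0,0],[0,5,45,0,0],[0,5,45,0,0],[0,5,45,0,0],[0,5,45,0,0],[0,5,45,0,0],[0,5,45,0,0],[0,5,45,0,0],[0,0,20,0,0],[0,0,0,0,0],[0,0,0,0,0]]]'; python3 - <<'E'
from look import *
go([.520,-.1535,.11],90)
p,d=shot('side','side6.png')
X=cloud('side',d)
M=(X[...,2]>.056)&(X[...,2]<.075)&(X[...,0]>.38)&(X[...,0]<.65)&(X[...,1]>-.2)&(X[...,1]<.45)
n,l,st,ce=cv2.connectedComponentsWithStats(M.astype(np.uint8))
for i in range(1,n):
  if st[i,4]>100:
    B=X[l==i];print(np.round(ce[i]),st[i,4],np.round((B.max(0)+B.min(0))/2,4),np.round(np.ptp(B,axis=0),3))
E
```

```text
time_s: 18.3
tool_pos: [0.4885, 0.265, 0.1886]
ee_rot: [-3.141, -0.002, -0.001]
contact_force: [1.7, -0.7, -0.9]
finger_gap: 1.003
time_s: 19.5
tool_pos: [0.5334, -0.159, 0.1881]
ee_rot: [-3.141, 0.001, 0.001]
contact_force: [-0.0, 0.3, 0.2]
finger_gap: 0.998
t 19.5 tcp [ 0.5334 -0.159   0.1881] tool-y ang -90.0 tilt 0.05 gap 0.998 F [-0.   0.3  0.2] j [ 0.61  0.2  -0.45  1.72  0.09  1.24 -1.44]
 shift mm (tool axes now) [-13.4  -5.4  78.1]
 turn about tool z rad -0.001 or 3.141
[329. 185.] 174 [ 0.5201 -0.1527  0.0621] [0.054 0.059 0.011]
[362. 188.] 104 [ 0.4171 -0.1647  0.0656] [0.044 0.037 0.019]
[283. 218.] 103 [0.5963 0.042  0.0598] [0.04  0.038 0.007]
[306. 222.] 108 [0.5308 0.0406 0.0597] [0.039 0.04  0.007]
[335. 265.] 112 [0.4113 0.1741 0.0655] [0.046 0.031 0.019]
[257. 300.] 485 [0.5402 0.3229 0.0614] [0.055 0.055 0.011]
[217. 323.] 588 [0.5923 0.3996 0.0611] [0.055 0.055 0.01 ]
[273. 333.] 627 [0.4752 0.387  0.0609] [0.055 0.055 0.01 ]
```

View pics/side6.png

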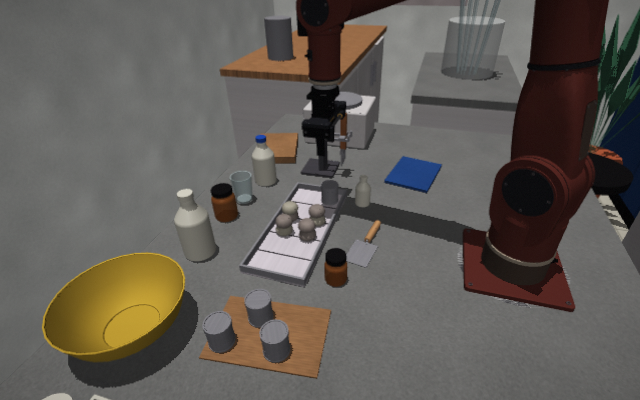

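```bash
python3 -m pendant '[[[0,-7,-3,25,0],[0,-6,-3,25,0],[0,0,0,30,0],[0,0,0,30,0],[0,0,0,25,0],[0,0,0,13,0],[0,0,0,0,0],[0,0,0,0,0]]]'; python3 - <<'E'
from look import *
go([.520,-.153,.038],90)
E
```

```text
time_s: 20.35
tool_pos: [0.5213, -0.1527, 0.0414]
ee_rot: [-3.142, -0.001, -0.002]
contact_force: [0.5, 0.8, 1.0]
finger_gap: 0.997
t 20.4 tcp [ 0.5213 -0.1527  0.0414] tool-y ang -90.0 tilt 0.06 gap 0.997 F [0.5 0.8 1. ] j [ 0.58  0.32 -0.44  1.9   0.17  0.95 -1.5 ]
 shift mm (tool axes now) [-1.3  0.3  3.4]
 turn about tool z rad 0.001 or -3.141
```

```bash
python3 -m pendant '[[[0,-1,0,4,0],[160,0,0,0,0],[160,0,0,0,0],[160,0,0,0,0],[160,0,0,0,0],[160,0,0,-25,0],[160,0,0,-30,0],[160,0,0,-35,0],[160,0,0,-30,0],[160,0,0,-20,0],[160,0,0,0,0]]]'; python3 -m pendant '[[[160,-5,-30,0,0],[160,-5,-40,0,0],[160,-10,-40,0,0],[160,-10,-40,0,0],[160,-10,-40,0,0],[160,-10,-40,0,0],[160,-10,-40,0,0],[160,-10,-40,0,0],[160,-10,-40,0,0],[160,-10,-40,0,0],[160,-10,-40,0,0],[160,0,0,0,0]]]';  python3 - <<'E'
from look import *
go([.423,.3085,.1],96)
E
```

```text
time_s: 21.45
tool_pos: [0.5212, -0.1536, 0.1794]
ee_rot: [3.14, -0.001, 0.007]
contact_force: [0.8, -0.1, -1.6]
finger_gap: 0.634
time_s: 22.65
tool_pos: [0.4165, 0.2823, 0.1757]
ee_rot: [-3.139, -0.012, 0.003]
contact_force: [0.2, -0.4, -1.1]
finger_gap: 0.633
t 22.6 tcp [0.4165 0.2823 0.1757] tool-y ang -89.6 tilt 0.18 gap 0.633 F [ 0.2 -0.4 -1.1] j [ 0.11  0.14 -0.85  1.84  0.11  1.21 -2.33]
 shift mm (tool axes now) [  6.8 -26.   75.8]
 turn about tool z rad -0.097 or 3.045
```

```bash
python3 -m pendant '[[[160,3,-13,15,0],[160,3,-13,25,0],[160,0,0,20,-0.1],[160,0,0,20,0],[160,0,0,20,0],[160,0,0,15,0],[160,0,0,10,0],[160,0,0,0,0],[160,0,0,0,0]]]';  python3 - <<'E'
from look import *
go([.423,.3085,.04],96)
E
```

```text
time_s: 23.55
tool_pos: [0.4256, 0.3027, 0.0512]
ee_rot: [-3.138, -0.157, 0.001]
contact_force: [-0.3, 0.5, -1.6]
finger_gap: 0.634
t 23.6 tcp [0.4256 0.3027 0.0512] tool-y ang -84.3 tilt 0.02 gap 0.634 F [-0.3  0.5 -1.6] j [ 0.01  0.35 -0.82  1.93  0.3   0.99 -2.42]
 shift mm (tool axes now) [-2.  -6.1 11.2]
 turn about tool z rad -0.005 or 3.137
```

```bash
python3 -m pendant '[[[160,-2,-6,3,0],[160,0,0,4,0],[160,0,0,0,0]]]'; python3 - <<'E'
from look import *
go([.423,.3085,.04],96)
E
```

```text
time_s: 23.85
tool_pos: [0.4258, 0.3069, 0.0469]
ee_rot: [3.134, 0.153, 0.007]
contact_force: [-1.5, -13.8, 28.2]
finger_gap: 0.634
t 23.9 tcp [0.4258 0.3069 0.0469] tool-y ang -84.4 tilt 0.33 gap 0.634 F [ -1.5 -13.8  28.2] j [-0.01  0.36 -0.81  1.93  0.32  0.98 -2.44]
 shift mm (tool axes now) [-2.7 -1.8  6.9]
 turn about tool z rad -0.007 or 3.135
```

```bash
python3 -m pendant '[[[160,0,0,-3,0],[160,0,0,0,0],[40,0,0,0,0],[40,0,0,0,0],[40,0,0,0,0],[0,0,0,-25,0],[0,0,0,-30,0],[0,0,0,-35,0],[0,0,0,-40,0],[0,0,30,-30,0.1],[0,5,45,0,0],[0,5,45,0,0]]]';  python3 -m pendant '[[[0,3,45,0,0],[0,3,45,0,0],[0,3,45,0,0],[0,3,45,0,0],[0,3,45,0,0],[0,3,45,0,0],[0,3,45,0,0],[0,3,45,0,0],[0,3,45,0,0],[0,0,20,0,0],[0,0,0,0,0]]]'; python3 - <<'E'
from look import *
go([.527,-.349,.25],90)
p,d=shot('side','side7.png')
X=cloud('side',d)
M=(X[...,2]>.056)&(X[...,2]<.075)&(X[...,0]>.38)&(X[...,0]<.65)&(X[...,1]>-.2)&(X[...,1]<.45)
n,l,st,ce=cv2.connectedComponentsWithStats(M.astype(np.uint8))
for i in range(1,n):
  if st[i,4]>100:
    B=X[l==i];print(np.round(ce[i]),st[i,4],np.round((B.max(0)+B.min(0))/2,4),np.round(np.ptp(B,axis=0),3))
E
```

```text
time_s: 25.05
tool_pos: [0.4363, 0.1881, 0.2084]
ee_rot: [-3.141, -0.002, -0.003]
contact_force: [1.2, -0.2, -0.8]
finger_gap: 0.996
time_s: 26.15
tool_pos: [0.4621, -0.2398, 0.2067]
ee_rot: [-3.142, 0.008, 0.002]
contact_force: [-0.5, -0.5, -0.3]
finger_gap: 0.998
t 26.1 tcp [ 0.4621 -0.2398  0.2067] tool-y ang -90.3 tilt 0.06 gap 0.998 F [-0.5 -0.5 -0.3] j [ 0.71  0.1  -0.34  1.78  0.04  1.26 -1.21]
 shift mm (tool axes now) [ 65.4 108.9 -43.3]
 turn about tool z rad -0.005 or 3.136
[362. 188.] 102 [ 0.4174 -0.1649  0.0655] [0.044 0.036 0.019]
[306. 222.] 109 [0.5292 0.0415 0.06  ] [0.039 0.037 0.008]
[335. 265.] 108 [0.4113 0.1748 0.0655] [0.046 0.03  0.019]
[257. 300.] 487 [0.5407 0.3231 0.0609] [0.055 0.056 0.01 ]
[311. 308.] 517 [0.4243 0.3114 0.0611] [0.055 0.055 0.01 ]
[217. 323.] 588 [0.5924 0.3995 0.061 ] [0.056 0.056 0.01 ]
[273. 333.] 630 [0.4755 0.3872 0.0613] [0.055 0.056 0.011]
```

View pics/side7.png

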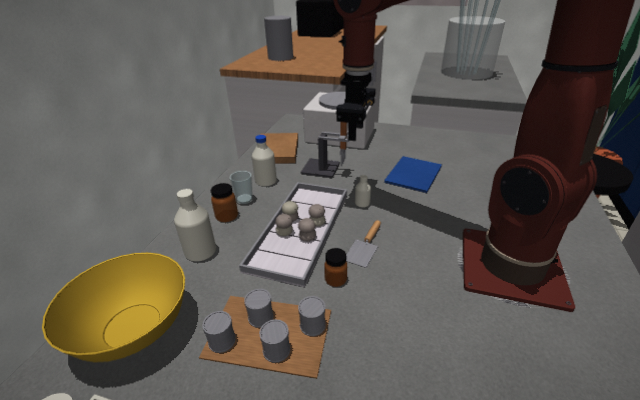

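All four tins are upright on the card, with tops around (217,323), (257,300), (273,333) and (311,308). Next is the rake.

```bash
python3 -m pendant '[[[0,0,0,-30,0],[0,0,0,-30,0],[0,0,0,-10,0],[0,16,27,0,0],[0,16,27,0,0],[0,16,27,0,0],[0,17,28,0,0],[0,0,0,0,0],[0,0,0,0,0]]]'; python3 - <<'E'
from look import *
go([.527,-.3485,.166],89)
p,d=shot('side','side8.png')
cv2.imwrite('pics/side8c.png',cv2.resize(p[70:190,270:410],None,fx=5,fy=5)[...,::-1])
p,d=shot('top','top8.png')
cv2.imwrite('pics/top8c.png',cv2.resize(p[100:220,380:520],None,fx=5,fy=5)[...,::-1])
E
```

```text
time_s: 27.1
tool_pos: [0.5283, -0.3443, 0.2763]
ee_rot: [-3.14, -0.001, 0.002]
contact_force: [-0.4, 1.1, -0.4]
finger_gap: 0.999
t 27.1 tcp [ 0.5283 -0.3443  0.2763] tool-y ang -90.0 tilt 0.11 gap 0.999 F [-0.4  1.1 -0.4] j [ 0.73  0.29 -0.29  1.42  0.08  1.45 -1.12]
 shift mm (tool axes now) [ -1.2   4.4 110.3]
 turn about tool z rad 0.018 or -3.123
```

View pics/side8c.png

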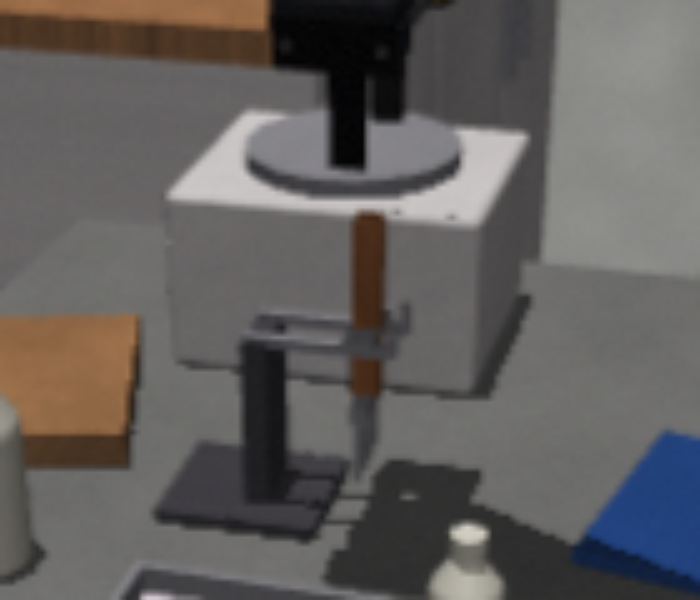

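View pics/top8c.png

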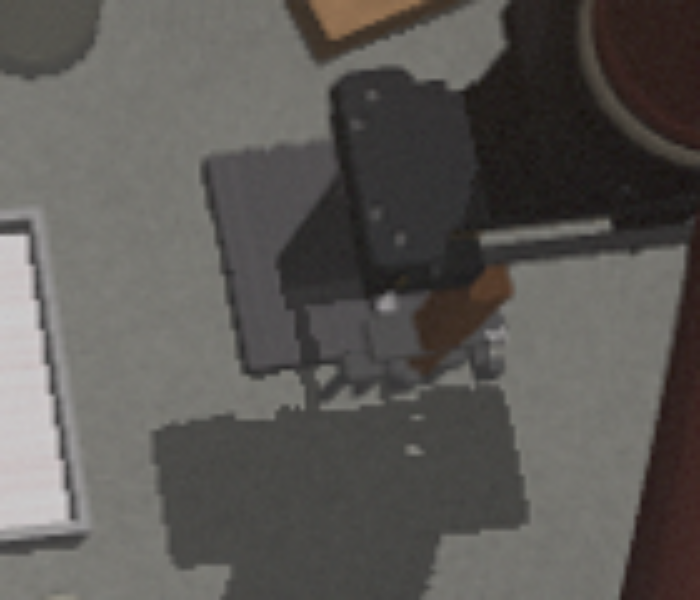

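```bash
python3 -m pendant '[[[0,-1,4,20,0.018],[0,0,0,20,0],[0,0,0,20,0],[0,0,0,20,0],[0,0,0,15,0],[0,0,0,12,0],[0,0,0,0,0],[0,0,0,0,0]]]'; python3 - <<'E'
from look import *
go([.527,-.3485,.166],89)
E
```

```text
time_s: 28.0
tool_pos: [0.5271, -0.3493, 0.171]
ee_rot: [3.141, -0.028, 0.001]
contact_force: [-0.1, -0.4, -0.4]
finger_gap: 1.001
t 28.0 tcp [ 0.5271 -0.3493  0.171 ] tool-y ang -91.0 tilt 0.03 gap 1.001 F [-0.1 -0.4 -0.4] j [ 0.74  0.34 -0.28  1.57  0.1   1.24 -1.15]
 shift mm (tool axes now) [-0.2 -0.8  5. ]
 turn about tool z rad -0.001 or 3.141
```

```bash
python3 -m pendant '[[[0,0,0,4,0],[0,0,0,0,0],[255,0,0,0,0],[255,0,0,0,0],[255,0,0,0,0],[255,0,0,0,0],[255,0,0,0,0],[255,0,0,0,0],[255,0,0,0,0]]]'; python3 - <<'E'
from look import *
go()
E
```

```text
time_s: 28.9
tool_pos: [0.5269, -0.3494, 0.1664]
ee_rot: [-3.141, 0.029, 0.0]
contact_force: [0.1, -0.7, -0.7]
finger_gap: 0.443
t 28.9 tcp [ 0.5269 -0.3494  0.1664] tool-y ang -91.0 tilt 0.01 gap 0.443 F [ 0.1 -0.7 -0.7] j [ 0.74  0.35 -0.28  1.57  0.1   1.24 -1.15]
```

```bash
python3 -m pendant '[[[255,0,0,0,0],[255,0,0,0,0],[255,0,0,0,0],[255,0,0,0,0],[255,0,0,0,0],[255,0,0,0,0],[255,0,0,0,0]]]'; python3 - <<'E'
from look import *
go()
E
```

```text
time_s: 29.6
tool_pos: [0.5268, -0.3495, 0.1664]
ee_rot: [3.141, -0.029, -0.0]
contact_force: [0.0, -1.4, -0.1]
finger_gap: 0.232
t 29.6 tcp [ 0.5268 -0.3495  0.1664] tool-y ang -91.1 tilt 0.01 gap 0.232 F [ 0.  -1.4 -0.1] j [ 0.74  0.35 -0.28  1.57  0.1   1.24 -1.15]
```

```bash
python3 -m pendant '[[[255,0,0,-8,0],[255,0,0,-8,0],[255,0,0,-6,0],[255,0,0,0,0],[255,0,0,0,0]]]'; python3 - <<'E'
from look import *
go([.5268,-.3495,.1894])
p,d=shot('side','side9.png')
cv2.imwrite('pics/side9c.png',cv2.resize(p[70:190,270:410],None,fx=5,fy=5)[...,::-1])
E
```

```text
time_s: 30.1
tool_pos: [0.527, -0.3493, 0.1886]
ee_rot: [3.141, -0.029, 0.0]
contact_force: [-0.6, 0.2, -2.5]
finger_gap: 0.23
t 30.1 tcp [ 0.527  -0.3493  0.1886] tool-y ang -91.0 tilt 0.02 gap 0.230 F [-0.6  0.2 -2.5] j [ 0.74  0.33 -0.28  1.54  0.09  1.28 -1.14]
 shift mm (tool axes now) [-0.2  0.2 -0.8]
```

View pics/side9c.png

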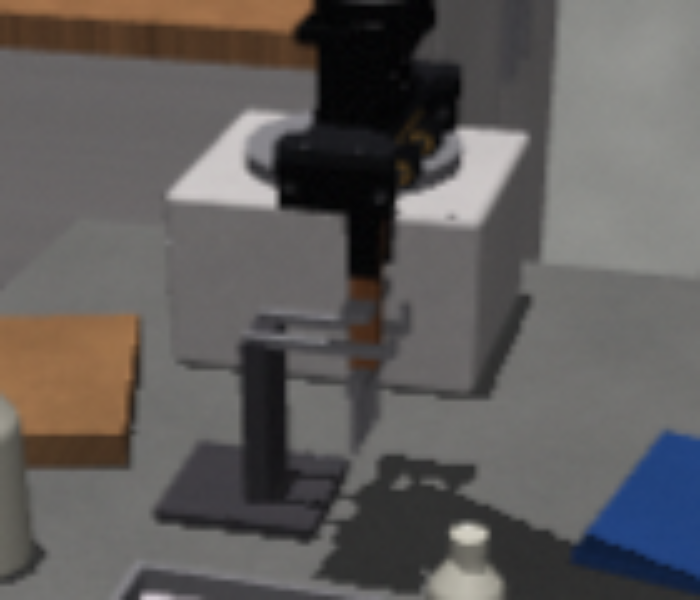

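```bash
python3 -m pendant '[[[255,-12,0,0,0],[255,-14,0,0,0],[255,-14,0,0,0],[255,-14,0,0,0],[255,-14,0,0,0],[255,0,0,0,0],[255,0,0,-25,0],[255,0,0,-25,0],[255,0,0,-25,0],[255,0,0,-25,0],[255,0,0,0,0]]]'; python3 - <<'E'
from look import *
go([.565,.0055,.28],0)
p,d=shot('side','side10.png')
cv2.imwrite('pics/side10c.png',cv2.resize(p[40:190,270:410],None,fx=4,fy=4)[...,::-1])
E
```

```text
time_s: 31.25
tool_pos: [0.4605, -0.3488, 0.2922]
ee_rot: [3.138, -0.028, 0.008]
contact_force: [0.5, -0.4, -0.9]
finger_gap: 0.226
t 31.2 tcp [ 0.4605 -0.3488  0.2922] tool-y ang -91.0 tilt 0.35 gap 0.226 F [ 0.5 -0.4 -0.9] j [ 0.81  0.17 -0.27  1.53  0.05  1.44 -1.05]
 shift mm (tool axes now) [  98.1 -356.1   11.5]
 turn about tool z rad 1.553 or -1.589
```

View pics/side10c.png

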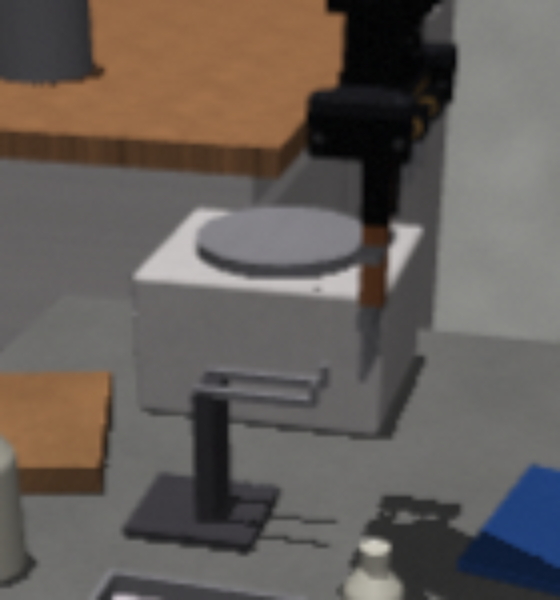

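```bash
python3 -m pendant '[[[255,0,0,0,-0.145],[255,0,0,0,-0.145],[255,0,0,0,-0.145],[255,0,0,0,-0.145],[255,0,0,0,-0.145],[255,0,0,0,-0.145],[255,0,0,0,-0.145],[255,0,0,0,-0.145],[255,0,0,0,-0.145],[255,0,0,0,-0.145],[255,0,0,0,-0.139],[255,0,0,0,0]]]'; python3 - <<'E'
from look import *
go([.526,.0045,.26],0)
E
```

```text
time_s: 32.5
tool_pos: [0.4585, -0.3478, 0.2868]
ee_rot: [-2.217, -2.223, 0.0]
contact_force: [0.2, -0.4, -2.1]
finger_gap: 0.229
t 32.5 tcp [ 0.4585 -0.3478  0.2868] tool-y ang 0.1 tilt 0.12 gap 0.229 F [ 0.2 -0.4 -2.1] j [ 0.92  0.18 -0.4   1.53  0.07  1.44  0.52]
 shift mm (tool axes now) [352.1  68.3  27.2]
 turn about tool z rad 0.002 or -3.139
```

```bash
python3 -m pendant '[[[255,20,7,0,0],[255,40,7,0,0],[255,40,7,0,0],[255,40,7,0,0],[255,40,7,0,0],[255,40,7,0,0],[255,40,7,0,0],[255,40,7,0,0],[255,35,6,20,0],[255,17,6,10,0],[255,0,0,0,0],[255,0,0,0,0]]]'; python3 - <<'E'
from look import *
go([.526,.0045,.14],0)
p,d=shot('side','side11.png')
cv2.imwrite('pics/side11c.png',cv2.resize(p[100:300,220:400],None,fx=4,fy=4)[:600,...,::-1])
p,d=shot('top','top11.png')
E
```

```text
time_s: 33.7
tool_pos: [0.5266, 0.0037, 0.2577]
ee_rot: [-2.223, -2.218, 0.001]
contact_force: [-0.3, -1.5, -1.9]
finger_gap: 0.228
t 33.7 tcp [0.5266 0.0037 0.2577] tool-y ang -0.1 tilt 0.07 gap 0.228 F [-0.3 -1.5 -1.9] j [ 0.55  0.12 -0.69  1.68  0.08  1.37 -0.15]
 shift mm (tool axes now) [  0.8  -0.4 117.7]
 turn about tool z rad -0.002 or 3.139
```

View pics/side11c.png

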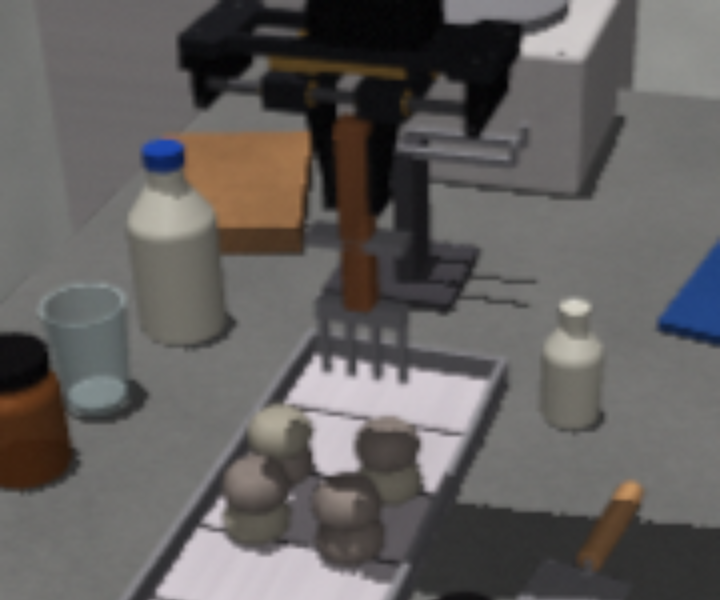

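View pics/top11.png

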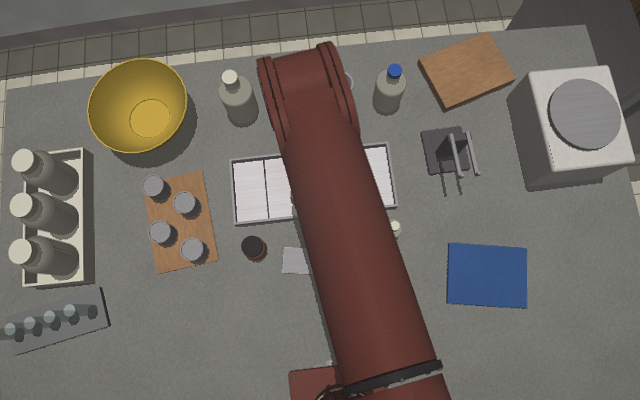

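```bash
python3 - <<'E'
from look import *
z=np.load('last_side.npz');X=cloud('side',z['d'])
s=(X[...,0]>.46)&(X[...,0]<.6)&(X[...,1]>-.05)&(X[...,1]<.06)
for lo,hi in((.125,.14),(.14,.17),(.175,.19),(.195,.215),(.22,.228),(.228,.24)):
    q=s&(X[...,2]>lo)&(X[...,2]<hi);B=X[q]
    if len(B)>5: print(lo,hi,len(B),np.round(np.percentile(B,2,axis=0),3),np.round(np.percentile(B,98,axis=0),3))
q=s&(X[...,2]<.18)&(X[...,2]>.1);print('min tooth z',np.sort(X[q][:,2])[:8].round(4))
E
```

```text
0.125 0.14 32 [0.495 0.005 0.131] [0.553 0.011 0.14 ]
0.14 0.17 111 [0.494 0.004 0.141] [0.554 0.012 0.17 ]
0.175 0.19 134 [0.495 0.003 0.176] [0.554 0.017 0.189]
0.195 0.215 62 [0.515 0.005 0.195] [0.533 0.02  0.214]
0.22 0.228 20 [0.515 0.008 0.221] [0.532 0.019 0.227]
0.228 0.24 146 [ 0.493 -0.002  0.23 ] [0.556 0.02  0.24 ]
min tooth z [0.1308 0.131  0.1317 0.1324 0.1325 0.1328 0.133  0.1331]
```

The rake hangs upright in the jaws, teeth at crop (322–405,375), tip z about 0.131. I'll lower it between the two near stacks.

```bash
python3 -m pendant '[[[255,0,0,15,0],[255,0,0,15,0],[255,0,0,15,0],[255,0,0,8,0],[255,0,0,0,0],[255,0,0,0,0]]]'; python3 - <<'E'
from look import *
go([.526,.004,.137],0)
p,d=shot('side','side12.png')
cv2.imwrite('pics/side12c.png',cv2.resize(p[150:270,240:370],None,fx=5,fy=5)[...,::-1])
E
```

```text
time_s: 34.4
tool_pos: [0.527, 0.0039, 0.2054]
ee_rot: [-2.221, -2.221, -0.0]
contact_force: [0.4, 0.3, -2.4]
finger_gap: 0.225
t 34.4 tcp [0.527  0.0039 0.2054] tool-y ang -0.0 tilt 0.02 gap 0.225 F [ 0.4  0.3 -2.4] j [ 0.54  0.15 -0.69  1.76  0.1   1.27 -0.17]
 shift mm (tool axes now) [ 0.1 -1.  68.4]
 turn about tool z rad -0.0 or 3.142
```

View pics/side12c.png

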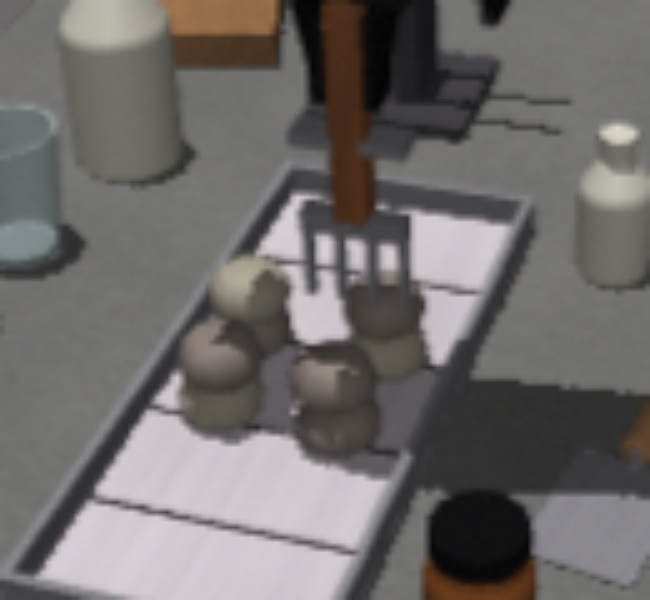

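```bash
python3 -m pendant '[[[255,0,-1,10,0],[255,0,0,10,0],[255,0,0,10,0],[255,0,0,10,0],[255,0,0,10,0],[255,0,0,10,0],[255,0,0,6,0],[255,0,0,0,0],[255,0,0,0,0]]]'; python3 - <<'E'
from look import *
go([.526,.004,.137],0)
p,d=shot('side','side13.png')
cv2.imwrite('pics/side13c.png',cv2.resize(p[150:270,240:370],None,fx=5,fy=5)[...,::-1])
E
```

```text
time_s: 35.35
tool_pos: [0.5261, 0.004, 0.1396]
ee_rot: [-2.221, -2.221, -0.0]
contact_force: [-0.4, -0.3, -1.4]
finger_gap: 0.227
t 35.4 tcp [0.5261 0.004  0.1396] tool-y ang 0.0 tilt 0.01 gap 0.227 F [-0.4 -0.3 -1.4] j [ 0.52  0.21 -0.68  1.84  0.14  1.14 -0.21]
 shift mm (tool axes now) [ 0.  -0.1  2.6]
 turn about tool z rad 0.0 or -3.142
```

View pics/side13c.png

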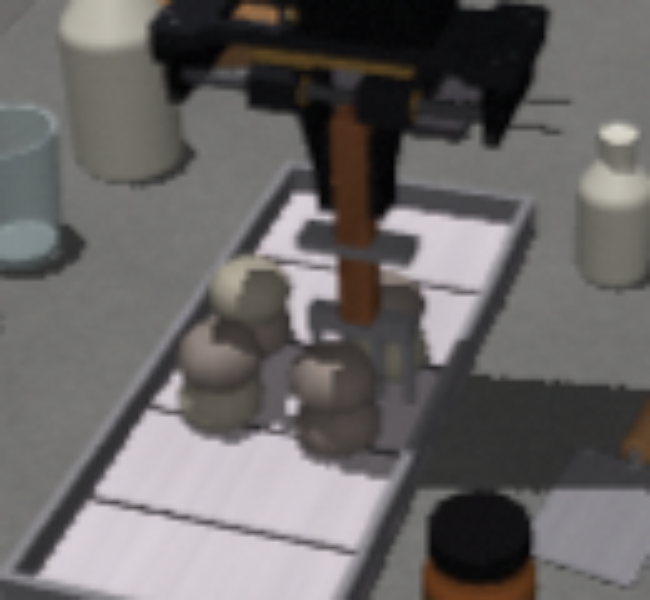

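```bash
python3 -m pendant '[[[255,5,0,0,0],[255,7,0,0,0],[255,7,0,0,0],[255,7,0,0,0],[255,7,0,0,0],[255,7,0,0,0],[255,7,0,0,0],[255,7,0,0,0],[255,5,0,0,0],[255,3,0,0,0],[255,0,0,0,0]]]'; python3 - <<'E'
from look import *
go([.526,.0725,.137],0)
p,d=shot('side','side14.png')
cv2.imwrite('pics/side14c.png',cv2.resize(p[150:270,240:370],None,fx=5,fy=5)[...,::-1])
E
```

```text
time_s: 36.5
tool_pos: [0.5258, 0.0666, 0.1394]
ee_rot: [-2.22, -2.222, -0.0]
contact_force: [-0.0, -1.3, -1.8]
finger_gap: 0.226
t 36.5 tcp [0.5258 0.0666 0.1394] tool-y ang 0.0 tilt 0.03 gap 0.226 F [-0.  -1.3 -1.8] j [ 0.44  0.22 -0.72  1.83  0.16  1.15 -0.34]
 shift mm (tool axes now) [5.9 0.2 2.4]
 turn about tool z rad 0.001 or -3.141
```

View pics/side14c.png

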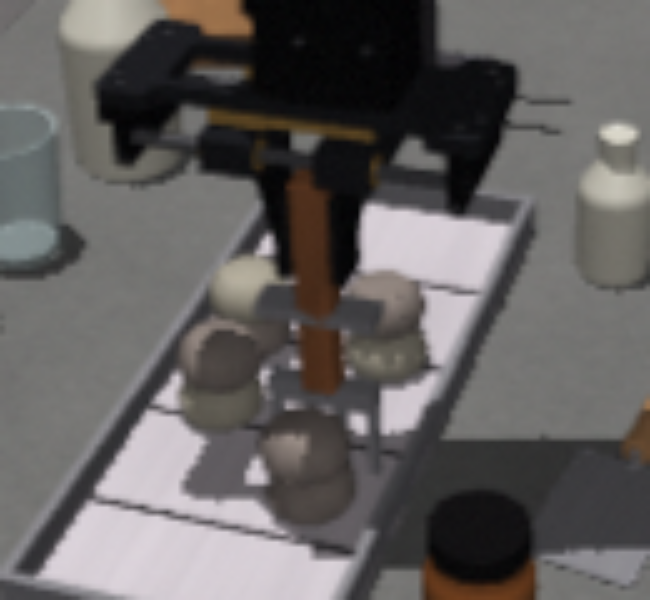

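```bash
python3 -m pendant '[[[255,-8,0,0,0],[255,0,0,-15,0],[255,0,0,-16,0],[255,0,0,0,0],[255,5,0,0,0],[255,7,0,0,0],[255,7,0,0,0],[255,7,0,0,0],[255,7,0,0,0],[255,7,0,0,0],[255,5,0,0,0],[255,0,0,0,0]]]'; python3 - <<'E'
from look import *
go([.526,.0725,.137],0)
p,d=shot('side','side15.png')
cv2.imwrite('pics/side15c.png',cv2.resize(p[150:270,240:370],None,fx=5,fy=5)[...,::-1])
E
```

```text
time_s: 37.75
tool_pos: [0.5258, 0.104, 0.1704]
ee_rot: [-2.22, -2.223, -0.0]
contact_force: [-0.2, -0.7, -1.9]
finger_gap: 0.229
t 37.8 tcp [0.5258 0.104  0.1704] tool-y ang 0.1 tilt 0.03 gap 0.229 F [-0.2 -0.7 -1.9] j [ 0.39  0.21 -0.75  1.78  0.15  1.21 -0.4 ]
 shift mm (tool axes now) [-31.5   0.2  33.4]
 turn about tool z rad 0.001 or -3.14
```

View pics/side15c.png

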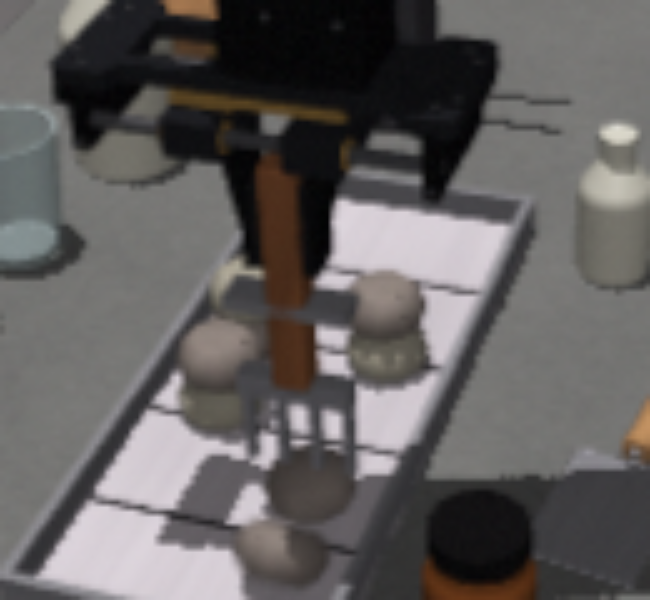

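The top stone dropped off cleanly into the last strip. Now the same for the other near stack, towards -y.

```bash
python3 -m pendant '[[[255,-15,0,-8,0],[255,-25,0,0,0],[255,-25,0,0,0],[255,-20,0,0,0],[255,-7,0,0,0],[255,0,0,0,0],[255,0,0,13,0],[255,0,0,13,0],[255,0,0,13,0],[255,0,0,0,0],[255,0,0,0,0]]]'; python3 - <<'E'
from look import *
go([.526,-.06,.139],0)
E
```

```text
time_s: 38.9
tool_pos: [0.5256, 0.0114, 0.1388]
ee_rot: [-2.22, -2.221, 0.001]
contact_force: [-0.2, 0.1, -1.4]
finger_gap: 0.226
t 38.9 tcp [0.5256 0.0114 0.1388] tool-y ang 0.0 tilt 0.08 gap 0.226 F [-0.2  0.1 -1.4] j [ 0.51  0.21 -0.69  1.84  0.14  1.14 -0.22]
 shift mm (tool axes now) [-71.4   0.4  -0.2]
 turn about tool z rad 0.001 or -3.141
```

```bash
python3 -m pendant '[[[255,-5,-1,0,0],[255,-7,-1,0,0],[255,-7,0,0,0],[255,-7,0,0,0],[255,-7,0,0,0],[255,-7,0,0,0],[255,-7,0,0,0],[255,-7,0,0,0],[255,-7,0,0,0],[255,-5,0,0,0],[255,-3,0,0,0],[255,0,0,0,0]]]'; python3 - <<'E'
from look import *
go([.526,-.06,.139],0)
p,d=shot('side','side16.png')
cv2.imwrite('pics/side16c.png',cv2.resize(p[150:270,240:370],None,fx=5,fy=5)[...,::-1])
E
```

```text
time_s: 40.1
tool_pos: [0.5239, -0.0588, 0.1393]
ee_rot: [2.222, 2.221, -0.001]
contact_force: [-0.3, 1.3, -2.1]
finger_gap: 0.229
t 40.1 tcp [ 0.5239 -0.0588  0.1393] tool-y ang -0.0 tilt 0.02 gap 0.229 F [-0.3  1.3 -2.1] j [ 0.61  0.2  -0.64  1.84  0.13  1.14 -0.08]
 shift mm (tool axes now) [-1.2  2.1  0.3]
 turn about tool z rad -0.001 or 3.141
```

View pics/side16c.png

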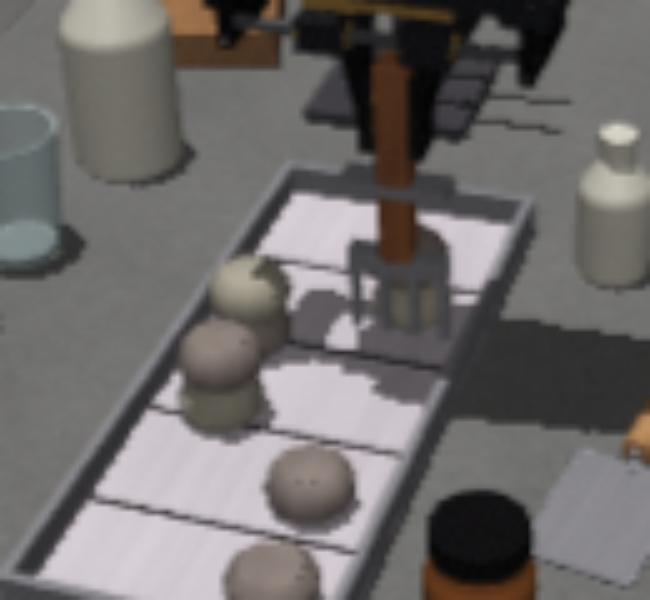

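```bash
python3 -m pendant '[[[255,8,0,0,0],[255,0,0,-15,0],[255,0,0,-16,0],[255,0,0,0,0],[255,-5,0,0,0],[255,-7,0,0,0],[255,-7,0,0,0],[255,-7,0,0,0],[255,-7,0,0,0],[255,-7,0,0,0],[255,-6,0,0,0],[255,0,0,0,0]]]'; python3 - <<'E'
from look import *
go([.600,.008,.17],0)
p,d=shot('side','side17.png')
cv2.imwrite('pics/side17c.png',cv2.resize(p[150:270,240:370],None,fx=5,fy=5)[...,::-1])
E
```

```text
time_s: 41.35
tool_pos: [0.5238, -0.0974, 0.1703]
ee_rot: [-2.223, -2.22, 0.0]
contact_force: [-0.4, 0.1, -2.2]
finger_gap: 0.226
t 41.4 tcp [ 0.5238 -0.0974  0.1703] tool-y ang -0.1 tilt 0.02 gap 0.226 F [-0.4  0.1 -2.2] j [ 0.66  0.18 -0.62  1.79  0.11  1.2   0.01]
 shift mm (tool axes now) [105.5  76.    0.3]
 turn about tool z rad -0.002 or 3.14
```

View pics/side17c.png

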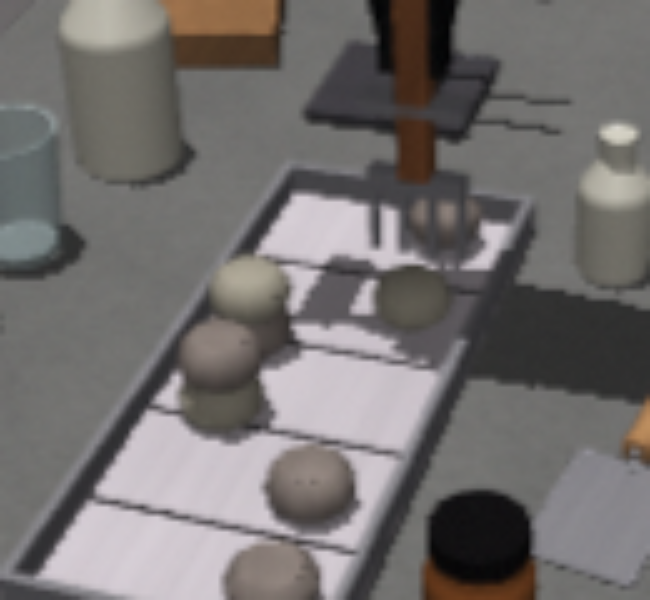

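```bash
python3 -m pendant '[[[255,0,0,-25,0],[255,0,0,-25,0],[255,15,12,0,0],[255,30,25,0,0],[255,30,25,0,0],[255,20,13,0,0],[255,8,0,0,0],[255,0,0,0,0],[255,0,0,0,0]]]'; python3 - <<'E'
from look import *
go([.600,.006,.17],0)
p,d=shot('side','side18.png')
cv2.imwrite('pics/side18c.png',cv2.resize(p[150:270,240:370],None,fx=5,fy=5)[...,::-1])
X=cloud('side',d)
s=(X[...,0]>.54)&(X[...,0]<.66)&(X[...,1]>-.05)&(X[...,1]<.06)
for lo,hi in((.095,.11),(.11,.13)):
    q=s&(X[...,2]>lo)&(X[...,2]<hi);B=X[q]
    if len(B)>5: print(lo,hi,len(B),np.round(np.percentile(B,5,axis=0),3),np.round(np.percentile(B,95,axis=0),3),np.median(B[:,1]))
E
```

```text
time_s: 42.3
tool_pos: [0.5985, 0.006, 0.2203]
ee_rot: [2.222, 2.221, -0.001]
contact_force: [0.1, -0.3, -2.4]
finger_gap: 0.226
t 42.3 tcp [0.5985 0.006  0.2203] tool-y ang -0.0 tilt 0.05 gap 0.226 F [ 0.1 -0.3 -2.4] j [ 0.47  0.3  -0.68  1.57  0.19  1.34 -0.23]
 shift mm (tool axes now) [ 0.1  1.6 50.3]
 turn about tool z rad -0.0 or 3.141
0.095 0.11 54 [0.567 0.006 0.096] [0.624 0.013 0.109] 0.01077133476732639
0.11 0.13 62 [0.567 0.008 0.111] [0.625 0.014 0.129] 0.011390361078195577
```

View pics/side18c.png

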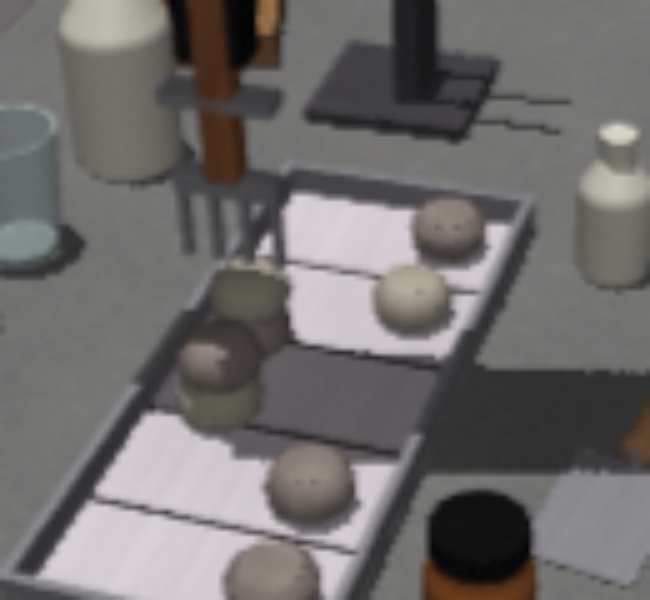

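```bash
python3 -m pendant '[[[255,0,0,12,0],[255,0,0,12,0],[255,0,0,12,0],[255,0,0,12,0],[255,0,0,0,0],[255,0,0,0,0]]]'; python3 - <<'E'
from look import *
go([.600,.006,.17],0)
p,d=shot('side','side19.png')
cv2.imwrite('pics/side19c.png',cv2.resize(p[150:270,240:370],None,fx=5,fy=5)[...,::-1])
E
```

```text
time_s: 42.95
tool_pos: [0.5988, 0.0069, 0.172]
ee_rot: [-2.221, -2.221, 0.001]
contact_force: [0.5, 0.9, -1.2]
finger_gap: 0.229
t 43.0 tcp [0.5988 0.0069 0.172 ] tool-y ang 0.0 tilt 0.04 gap 0.229 F [ 0.5  0.9 -1.2] j [ 0.46  0.34 -0.67  1.63  0.22  1.25 -0.25]
 shift mm (tool axes now) [-0.9  1.2  2. ]
 turn about tool z rad 0.0 or -3.142
```

View pics/side19c.png

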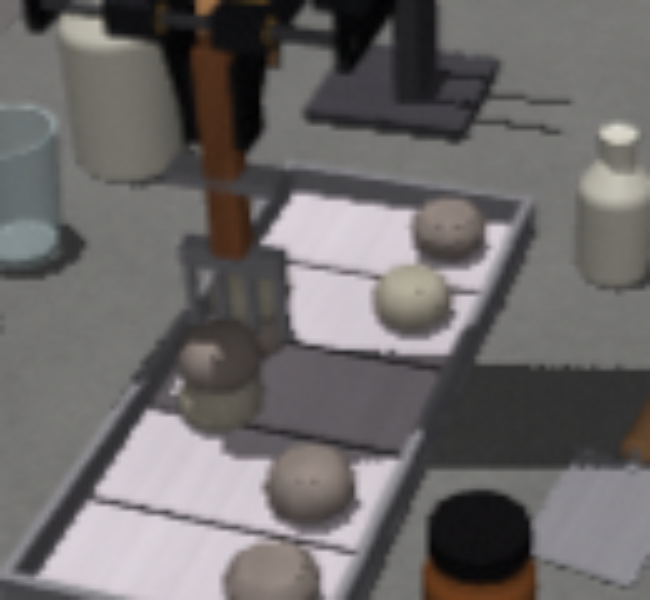

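```bash
python3 -m pendant '[[[255,5,0,1,0],[255,7,0,0,0],[255,7,0,0,0],[255,7,0,0,0],[255,7,0,0,0],[255,7,0,0,0],[255,5,0,0,0],[255,3,0,0,0],[255,0,0,0,0]]]'; python3 - <<'E'
from look import *
go([.600,.006,.17],0)
p,d=shot('side','side20.png')
cv2.imwrite('pics/side20c.png',cv2.resize(p[150:270,240:370],None,fx=5,fy=5)[...,::-1])
E
```

```text
time_s: 43.9
tool_pos: [0.5989, 0.0554, 0.1714]
ee_rot: [-2.221, -2.222, -0.0]
contact_force: [-1.3, -0.0, -1.5]
finger_gap: 0.226
t 43.9 tcp [0.5989 0.0554 0.1714] tool-y ang 0.0 tilt 0.01 gap 0.226 F [-1.3 -0.  -1.5] j [ 0.39  0.35 -0.69  1.63  0.23  1.25 -0.34]
 shift mm (tool axes now) [-49.5   1.1   1.4]
 turn about tool z rad 0.001 or -3.141
```

View pics/side20c.png

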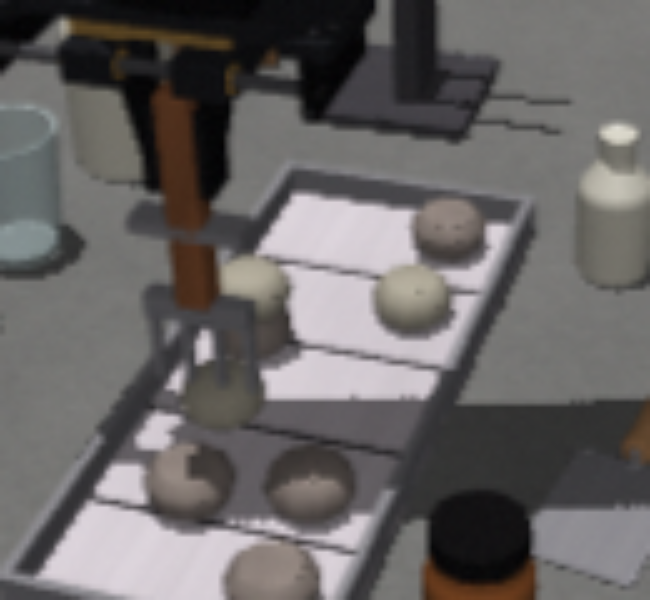

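```bash
python3 -m pendant '[[[255,-12,0,0,0],[255,-15,0,0,0],[255,-12,1,0,0],[255,-7,1,0,0],[255,-7,0,0,0],[255,-7,0,0,0],[255,-7,0,0,0],[255,-7,0,0,0],[255,-7,0,0,0],[255,-7,0,0,0],[255,-6,0,0,0],[255,0,0,0,0]]]'; python3 - <<'E'
from look import *
go([.600,-.04,.17],0)
p,d=shot('side','side21.png')
cv2.imwrite('pics/side21c.png',cv2.resize(p[150:270,240:370],None,fx=5,fy=5)[...,::-1])
E
```

```text
time_s: 45.15
tool_pos: [0.6009, -0.0406, 0.1713]
ee_rot: [2.223, 2.22, -0.001]
contact_force: [0.7, -0.8, -2.5]
finger_gap: 0.228
t 45.1 tcp [ 0.6009 -0.0406  0.1713] tool-y ang -0.1 tilt 0.03 gap 0.228 F [ 0.7 -0.8 -2.5] j [ 0.52  0.34 -0.65  1.63  0.21  1.25 -0.17]
 shift mm (tool axes now) [ 0.5 -0.9  1.3]
 turn about tool z rad -0.002 or 3.14
```

View pics/side21c.png

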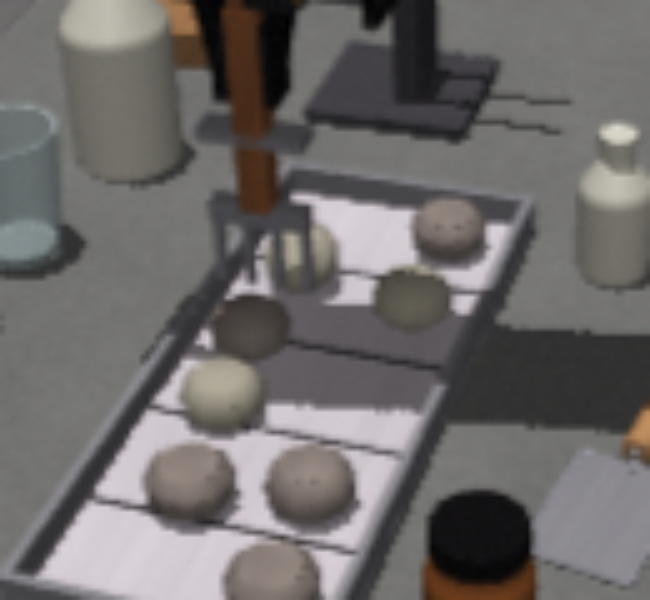

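All eight stones now look to be in one layer. I'll lift away and measure from the top camera.

```bash
python3 -m pendant '[[[255,0,0,-25,0],[255,0,0,-30,0],[255,0,0,-30,0],[255,0,0,-30,0],[255,-30,-20,0,0],[255,-40,-20,0,0],[255,-40,-20,0,0],[255,-40,-20,0,0],[255,-40,-20,0,0],[255,-40,-20,0,0],[255,-40,-20,0,0],[255,-30,0,0,0]]]'; python3 - <<'E'
from look import *
go([.462,-.3495,.29],89)
for n in('top','side'):
    p,d=shot(n,n+'22.png');X=cloud(n,d)
    if n=='top': cv2.imwrite('pics/top22c.png',cv2.resize(p[130:230,215:415],None,fx=4,fy=4)[...,::-1])
    M=(X[...,2]>.018)&(X[...,2]<.08)&(X[...,0]>.49)&(X[...,0]<.638)&(X[...,1]>-.19)&(X[...,1]<.2)
    k,l,st,ce=cv2.connectedComponentsWithStats(M.astype(np.uint8))
    a=np.radians(-.6)
    for i in range(1,k):
        if st[i,4]>50:
            B=X[l==i];h=np.percentile(B[:,2],97);T=B[B[:,2]>h-.006];c=(T.max(0)+T.min(0))/2;r=c[:2]-[.5646,.0055]
            print(n,np.round(ce[i]),st[i,4],'ctr',np.round(c[:2],3),'top z %.3f'%h,'tray',np.round([r[0]*np.cos(a)+r[1]*np.sin(a),-r[0]*np.sin(a)+r[1]*np.cos(a)],3))
E
```

```text
time_s: 46.4
tool_pos: [0.4582, -0.3422, 0.2868]
ee_rot: [2.225, 2.217, -0.003]
contact_force: [0.6, -0.7, -2.0]
finger_gap: 0.226
t 46.4 tcp [ 0.4582 -0.3422  0.2868] tool-y ang -0.2 tilt 0.11 gap 0.226 F [ 0.6 -0.7 -2. ] j [ 0.96  0.18 -0.45  1.54  0.08  1.44  0.5 ]
 shift mm (tool axes now) [-7.3  3.8 -3.1]
 turn about tool z rad -1.557 or 1.585
top [323. 164.] 266 ctr [ 0.607 -0.026] top z 0.038 tray [ 0.043 -0.031]
top [353. 165.] 282 ctr [ 0.594 -0.101] top z 0.037 tray [ 0.031 -0.106]
top [298. 170.] 269 ctr [0.598 0.037] top z 0.038 tray [0.033 0.032]
top [269. 178.] 280 ctr [0.586 0.112] top z 0.038 tray [0.02  0.107]
top [378. 191.] 284 ctr [ 0.519 -0.156] top z 0.038 tray [-0.044 -0.162]
top [348. 194.] 277 ctr [ 0.524 -0.082] top z 0.037 tray [-0.04  -0.088]
top [279. 201.] 284 ctr [0.525 0.096] top z 0.037 tray [-0.04  0.09]
top [248. 207.] 289 ctr [0.517 0.17 ] top z 0.038 tray [-0.049  0.164]
side [329. 195.] 132 ctr [ 0.521 -0.154] top z 0.034 tray [-0.042 -0.16 ]
side [301. 201.] 137 ctr [ 0.592 -0.1  ] top z 0.035 tray [ 0.029 -0.105]
side [322. 208.] 140 ctr [ 0.523 -0.077] top z 0.035 tray [-0.041 -0.083]
side [289. 214.] 151 ctr [ 0.607 -0.025] top z 0.034 tray [ 0.042 -0.03 ]
side [284. 228.] 170 ctr [0.599 0.039] top z 0.035 tray [0.034 0.034]
side [277. 245.] 204 ctr [0.586 0.117] top z 0.034 tray [0.02  0.111]
side [301. 246.] 202 ctr [0.525 0.098] top z 0.035 tray [-0.041  0.092]
side [294. 266.] 248 ctr [0.517 0.175] top z 0.035 tray [-0.049  0.169]
```

View pics/top22c.png

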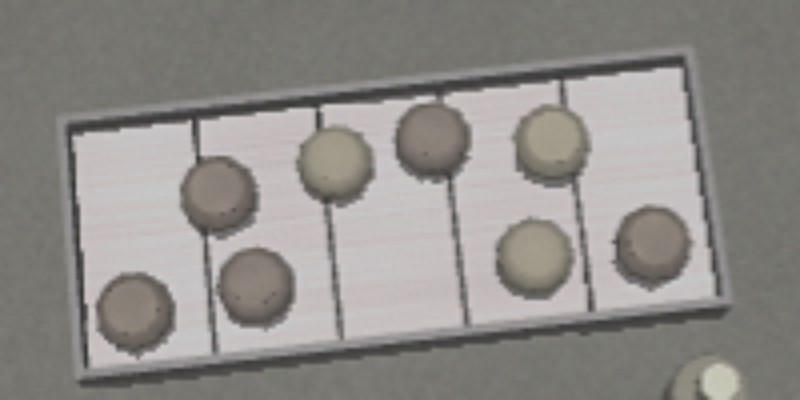

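View pics/side22.png

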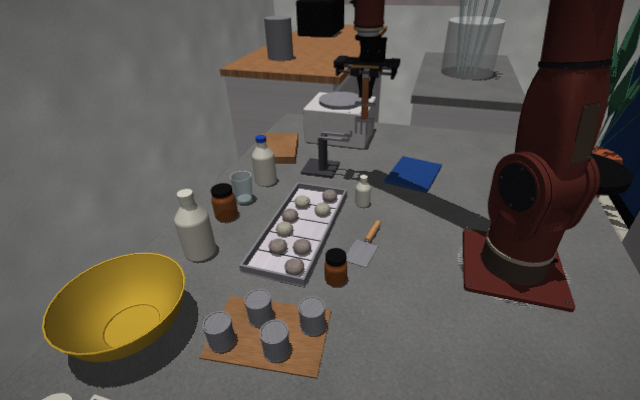

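The top view shows one layer, all tops at 0.034–0.038 m. Tray y is about -0.162, {-0.106, -0.088}, {-0.031, +0.032}, {0.090, 0.107}, 0.165, so every strip is filled. Now I'll hang the rake back.

```bash
python3 -m pendant '[[[255,0,0,0,0.145],[255,0,0,0,0.145],[255,0,0,0,0.145],[255,0,0,0,0.145],[255,0,0,0,0.145],[255,0,0,0,0.145],[255,0,0,0,0.145],[255,0,0,0,0.145],[255,0,0,0,0.145],[255,0,0,0,0.145],[255,0,0,0,0.135],[255,0,0,0,0]]]'; python3 - <<'E'
from look import *
go([.461,-.3495,.190],89)
E
```

```text
time_s: 47.7
tool_pos: [0.4615, -0.338, 0.2864]
ee_rot: [-3.141, 0.023, -0.0]
contact_force: [-0.8, 0.1, -1.4]
finger_gap: 0.229
t 47.7 tcp [ 0.4615 -0.338   0.2864] tool-y ang -90.9 tilt 0.02 gap 0.229 F [-0.8  0.1 -1.4] j [ 0.84  0.17 -0.32  1.55  0.05  1.44 -1.07]
 shift mm (tool axes now) [-0.4 11.5 96.4]
 turn about tool z rad 0.003 or -3.139
```

```bash
python3 -m pendant '[[[255,-2,11,0,0],[255,0,0,20,0],[255,0,0,25,0],[255,0,0,25,0],[255,0,0,15,0],[255,0,0,11,0],[255,0,0,0,0],[255,0,0,0,0]]]'; python3 - <<'E'
from look import *
go([.5268,-.3495,.190],89)
for n,b in(('side',(90,190,290,400)),('top',(110,210,410,510))):
    p,d=shot(n,n+'23.png');cv2.imwrite('pics/%s23c.png'%n,cv2.resize(p[b[0]:b[1],b[2]:b[3]],None,fx=6,fy=6)[...,::-1])
E
```

```text
time_s: 48.5
tool_pos: [0.4592, -0.3504, 0.1912]
ee_rot: [3.141, -0.021, 0.001]
contact_force: [-0.6, -0.1, -1.8]
finger_gap: 0.224
t 48.5 tcp [ 0.4592 -0.3504  0.1912] tool-y ang -90.8 tilt 0.06 gap 0.224 F [-0.6 -0.1 -1.8] j [ 0.85  0.22 -0.32  1.68  0.07  1.25 -1.07]
 shift mm (tool axes now) [67.6 -1.8  1.3]
 turn about tool z rad 0.004 or -3.138
```

View pics/side23c.png

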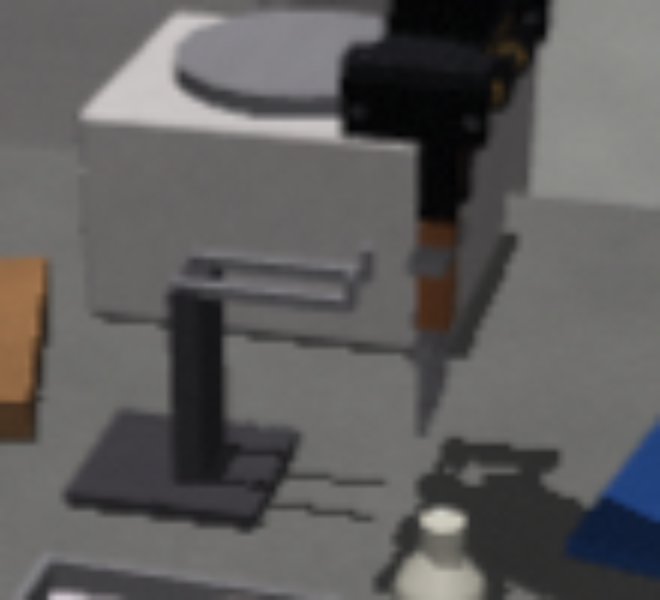

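View pics/top23c.png

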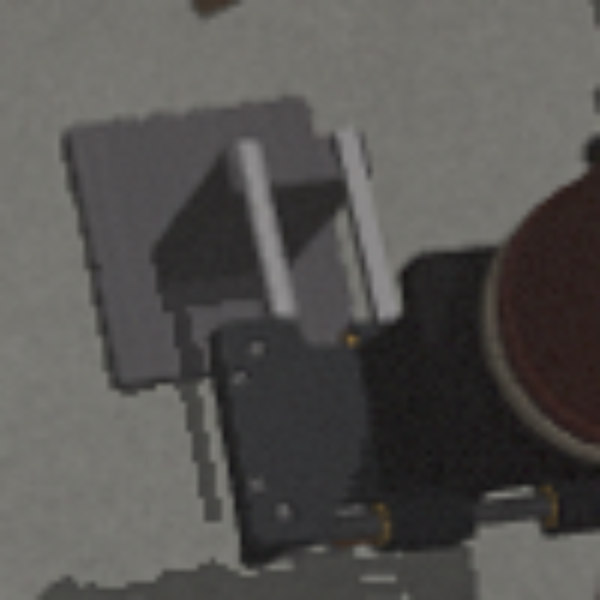

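```bash
python3 - <<'E'
from look import *
for n in('side',):
    z=np.load('last_%s.npz'%n);X=cloud(n,z['d'])
    s=(X[...,0]>.42)&(X[...,0]<.49)&(X[...,1]>-.42)&(X[...,1]<-.29)
    for lo,hi in((.06,.1),(.125,.15),(.15,.16),(.16,.164),(.164,.168),(.168,.172),(.172,.18)):
        B=X[s&(X[...,2]>lo)&(X[...,2]<hi)]
        if len(B)>3: print(lo,hi,len(B),np.round(B.min(0),3),np.round(B.max(0),3))
    B=X[s&(X[...,2]>.02)];print('min z',np.sort(B[:,2])[:4])
E
```

```text
0.06 0.1 44 [ 0.457 -0.377  0.063] [ 0.462 -0.315  0.099]
0.125 0.15 45 [ 0.449 -0.36   0.125] [ 0.468 -0.334  0.15 ]
0.15 0.16 10 [ 0.449 -0.35   0.15 ] [ 0.469 -0.338  0.157]
0.164 0.168 13 [ 0.449 -0.363  0.164] [ 0.467 -0.316  0.168]
0.168 0.172 22 [ 0.45  -0.379  0.168] [ 0.47  -0.316  0.172]
0.172 0.18 20 [ 0.45  -0.346  0.172] [ 0.469 -0.319  0.18 ]
min z [0.06282816 0.06381927 0.06440454 0.06672311]
```

```bash
python3 -m pendant '[[[255,10,0,0,0],[255,12,-1,0,0],[255,12,0,0,0],[255,12,0,0,0],[255,12,0,0,0],[255,10,0,0,0],[255,0,0,0,0],[255,0,0,0,0]]]'; python3 - <<'E'
from look import *
go([.5268,-.3495,.1664],89)
p,d=shot('side','side24.png');cv2.imwrite('pics/side24c.png',cv2.resize(p[90:190,290:400],None,fx=6,fy=6)[...,::-1])
E
```

```text
time_s: 49.4
tool_pos: [0.5268, -0.35, 0.1901]
ee_rot: [-3.141, 0.022, 0.001]
contact_force: [-0.1, -1.4, -1.9]
finger_gap: 0.228
t 49.4 tcp [ 0.5268 -0.35    0.1901] tool-y ang -90.8 tilt 0.04 gap 0.228 F [-0.1 -1.4 -1.9] j [ 0.78  0.34 -0.33  1.54  0.11  1.28 -1.15]
 shift mm (tool axes now) [ 0.  -0.4 23.7]
 turn about tool z rad 0.003 or -3.138
```

View pics/side24c.png

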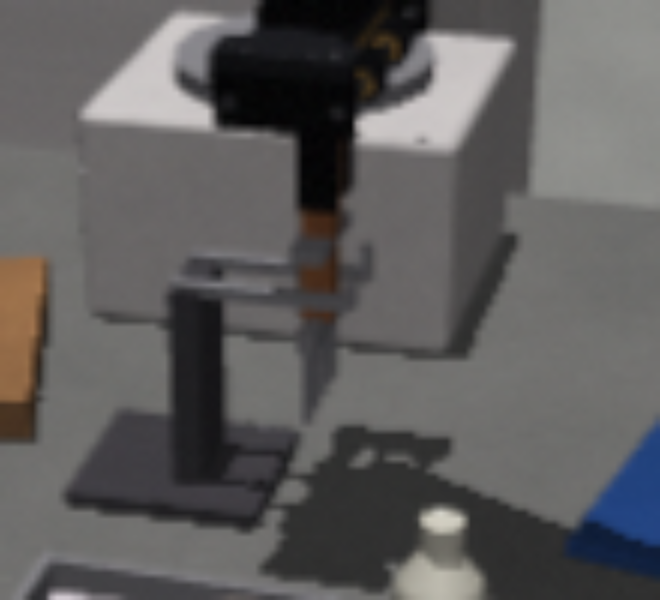

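```bash
python3 -m pendant '[[[255,0,0,8,0],[255,0,0,8,0],[255,0,0,5,0],[255,0,0,2,0],[255,0,0,0,0],[255,0,0,0,0]]]'; python3 - <<'E'
from look import *
go([.5268,-.3495,.1664],89)
E
```

```text
time_s: 50.05
tool_pos: [0.5269, -0.3501, 0.1675]
ee_rot: [3.141, -0.022, 0.0]
contact_force: [0.3, -0.0, -2.0]
finger_gap: 0.227
t 50.0 tcp [ 0.5269 -0.3501  0.1675] tool-y ang -90.8 tilt 0.02 gap 0.227 F [ 0.3 -0.  -2. ] j [ 0.78  0.35 -0.33  1.57  0.12  1.24 -1.16]
 shift mm (tool axes now) [-0.1 -0.6  1.1]
 turn about tool z rad 0.003 or -3.138
```

```bash
python3 -m pendant '[[[255,0,0,2,0],[255,0,0,0,0],[255,0,0,0,0]]]'; python3 - <<'E'
from look import *
go([.5268,-.3495,.1664],89)
E
```

```text
time_s: 50.35
tool_pos: [0.5271, -0.3503, 0.1664]
ee_rot: [3.141, -0.022, 0.002]
contact_force: [-2.5, 1.7, 6.4]
finger_gap: 0.232
t 50.4 tcp [ 0.5271 -0.3503  0.1664] tool-y ang -90.8 tilt 0.08 gap 0.232 F [-2.5  1.7  6.4] j [ 0.78  0.35 -0.33  1.57  0.12  1.24 -1.16]
 shift mm (tool axes now) [-0.4 -0.8 -0. ]
 turn about tool z rad 0.003 or -3.138
```

Contact at the same height as at the start, so the bar rests on the prongs. I'll open slowly and withdraw upwards.

```bash
python3 -m pendant '[[[160,0,0,0,0],[120,0,0,0,0],[80,0,0,0,0],[40,0,0,0,0],[0,0,0,0,0],[0,0,0,0,0],[0,0,0,0,0],[0,0,0,0,0]]]'; python3 - <<'E'
from look import *
go()
E
```

```text
time_s: 51.15
tool_pos: [0.5268, -0.3501, 0.1654]
ee_rot: [-3.142, 0.022, -0.0]
contact_force: [0.3, -0.3, 0.4]
finger_gap: 0.871
t 51.1 tcp [ 0.5268 -0.3501  0.1654] tool-y ang -90.8 tilt 0.00 gap 0.871 F [ 0.3 -0.3  0.4] j [ 0.78  0.35 -0.33  1.57  0.12  1.24 -1.16]
```

```bash
python3 -m pendant '[[[0,0,0,-10,0],[0,0,0,-20,0],[0,0,0,-25,0],[0,0,0,-30,0],[0,0,0,-40,0],[0,-30,0,-10,0],[0,-40,0,0,0],[0,-40,0,0,0],[0,-40,0,0,0],[0,0,0,0,0],[0,0,0,0,0]]]'; python3 - <<'E'
from look import *
go()
for n in('top','side'):
    p,d=shot(n,n+'25.png');X=cloud(n,d)
    s=(X[...,0]>.45)&(X[...,0]<.7)&(X[...,1]<-.27)&(X[...,1]>-.42)
    for lo,hi in((.144,.152),(.21,.235)):
        B=X[s&(X[...,2]>lo)&(X[...,2]<hi)];print(n,lo,np.round((B.max(0)+B.min(0))/2,4),np.round(np.ptp(B,axis=0),3),len(B))
    M=(X[...,2]>.018)&(X[...,2]<.08)&(X[...,0]>.38)&(X[...,0]<.638)&(X[...,1]>-.19)&(X[...,1]<.45)
    k,l,st,ce=cv2.connectedComponentsWithStats(M.astype(np.uint8))
    for i in range(1,k):
        if st[i,4]>60:
            B=X[l==i];h=np.percentile(B[:,2],97);T=B[B[:,2]>h-.006];c=(T.max(0)+T.min(0))/2
            print(n,np.round(ce[i]),'ctr',np.round(c[:2],3),'top %.3f'%h)
E
```

```text
time_s: 52.25
tool_pos: [0.3763, -0.3482, 0.3017]
ee_rot: [3.14, -0.025, 0.002]
contact_force: [0.5, -0.1, -0.5]
finger_gap: 1.0
t 52.2 tcp [ 0.3763 -0.3482  0.3017] tool-y ang -90.9 tilt 0.11 gap 1.000 F [ 0.5 -0.1 -0.5] j [ 0.93  0.04 -0.28  1.66  0.01  1.45 -0.93]
top 0.144 [ 0.5413 -0.3482  0.1481] [0.078 0.065 0.008] 148
top 0.21 [ 0.528  -0.3477  0.2193] [0.02  0.021 0.018] 111
top [323. 164.] ctr [ 0.607 -0.027] top 0.037
top [353. 165.] ctr [ 0.593 -0.101] top 0.038
top [298. 170.] ctr [0.598 0.036] top 0.037
top [292. 208.] ctr [0.557 0.011] top 0.030
top [269. 178.] ctr [0.586 0.114] top 0.037
top [155. 187.] ctr [0.594 0.398] top 0.067
top [378. 191.] ctr [ 0.52  -0.157] top 0.037
top [348. 194.] ctr [ 0.522 -0.082] top 0.037
top [186. 203.] ctr [0.541 0.323] top 0.067
top [279. 201.] ctr [0.524 0.096] top 0.037
top [248. 207.] ctr [0.517 0.17 ] top 0.037
top [390. 230.] ctr [ 0.417 -0.171] top 0.078
top [161. 232.] ctr [0.476 0.388] top 0.067
top [255. 249.] ctr [0.412 0.165] top 0.080
top [193. 249.] ctr [0.424 0.311] top 0.067
side 0.144 [ 0.5205 -0.3473  0.1478] [0.036 0.067 0.007] 44
side 0.21 [ 0.5273 -0.3454  0.218 ] [0.02  0.021 0.015] 35
side [362. 193.] ctr [ 0.419 -0.164] top 0.078
side [329. 195.] ctr [ 0.521 -0.154] top 0.035
side [298. 258.] ctr [0.516 0.182] top 0.034
side [302. 201.] ctr [ 0.593 -0.097] top 0.034
side [321. 208.] ctr [ 0.522 -0.076] top 0.034
side [289. 214.] ctr [ 0.606 -0.022] top 0.034
side [284. 228.] ctr [0.598 0.04 ] top 0.035
side [277. 245.] ctr [0.586 0.116] top 0.034
side [301. 246.] ctr [0.524 0.098] top 0.035
side [335. 266.] ctr [0.413 0.165] top 0.080
side [267. 323.] ctr [0.508 0.355] top 0.065
side [311. 313.] ctr [0.424 0.31 ] top 0.065
side [218. 329.] ctr [0.592 0.399] top 0.064
```

View pics/side25.png

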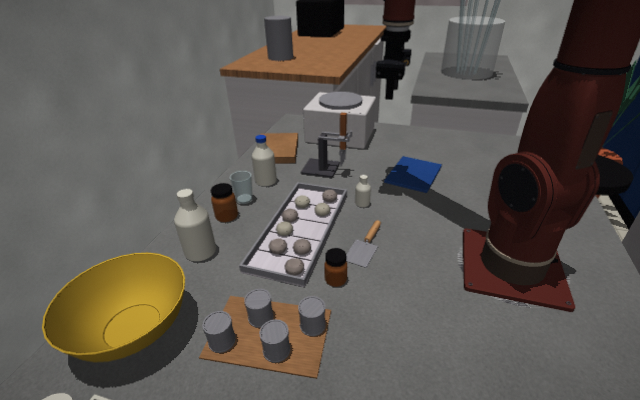

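View pics/top25.png

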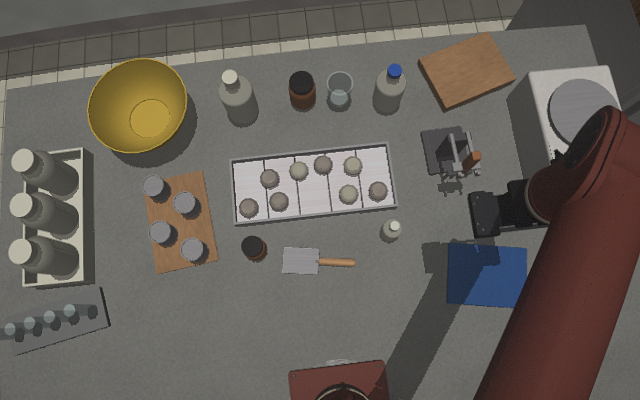

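The side and top views agree. The rake hangs with its handle top at (0.528, -0.348), as at the start. The tins are on the card, the stones lie in one layer, and the jar, bottle and spatula look unmoved. Handing in.

```bash
python3 -c "
from cell import *
print(hand_in())"
```

```text
the job is handed in; nothing more can be done
None
```

The job is handed in at about 52 s on the robot's clock; the interface gives no verdict, so what follows comes from my own last checks.

**What I did:** I moved all four tins from the tray onto the cardboard. With the rake I pushed the near two stacks apart along the tray and knocked the top stone off each of the four stacks. Then I hung the rake back at the pose it came from.

**Last checks, top and side cameras:**
- **Tins:** all four stand upright on the card, the outermost about 30 mm inside its edge.
- **Stones:** all eight lie in one layer, with tops 34–38 mm above the bench. Counting along the tray, the strips hold 1, 2, 2, 2 and 1 stones. The two in the middle strip are the closest call, about 8 mm inside its lines; the first, fourth and fifth strips each have a stone with at least 30 mm to spare, the second one with a little less.
- **Rake:** it hangs upright, within about 2 mm of where it started.
- **Bystanders:** the jar and bottle measure within a few millimetres of before. I judged the spatula only by eye, and it looks unmoved.

**What disagreed:**
- Two tins touched the card 8–12 mm higher than I expected, probably because they slipped in the jaws. I eased off and released them, and they stand upright.
- The two cameras differ by 2–7 mm along the tray. In the last side picture two tins, and one stone with the tray rim, merged, so for those I used the top view.
- I saw no tin knocked aside.

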